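# Scrape lens offcuts from under the guard of the trimming plate

## Task

Clear the trimming plate: with the scraper block, rake all six brown lens offcuts out from under the clear guard and over the plate's open front edge into the catch pan. Lay the scraper's edge on the plate behind the offcuts and keep it in touch but press only lightly, with less than 15 N, all the way: the plate floats on rubber feet, its levelling is off, and its height and slope have to be felt; do not touch the sharp offcuts with the fingers, and leave the pliers, the round lens and the spray bottle where they are. At the end stand the scraper upright on the bench again and let go of it.

Things in the scene. Friction and masses are not known exactly. Their poses are not given: they have to be found in the camera images.
- station: grey fixed trimming station. Origin on the bench (z = 0) below the plate's middle; x points to its back, y to its left, z up. Fences 68 mm high stand along both sides (inner faces y = +-74 mm) and at the back (inner face x = +89 mm); the front is open. Base, fences and pan together x -158 to +119, y +-85 mm
- plate_lip (a point): middle of the front edge of the steel plate, nominally 50 mm above the bench. In the station's frame the plate reaches x -80 (this edge) to +86 mm, y +-73 mm. Levelling studs set it up to 4 mm higher or lower and sloping up to 2 deg from front to back (front up or front down): feel for it. On its rubber feet it gives 1 mm per 6 N, for 6 mm, then is hard
- pan (a point): middle of the floor of the catch pan fixed below the plate's front edge, 10 mm above the bench. Inner size 80 mm along the station's x (station x -152 to -72 mm, so the plate's front edge overhangs it by 8 mm), 162 mm along y; walls 3 mm thick, rims 36 mm above the bench, the back one 30 mm
- guard_edge (a point): middle of the lower front edge of the clear guard over the back half of the plate: a level 6 mm sheet, underside 212 mm above the bench (162 mm above the plate), station x +15 to +111, y +-85 mm. Two posts at the back (x 99 to 115, y +-54 to +-66 mm), with bracket arms 6 mm thick under the sheet from x = +54 on
- scraper: scraper block, loose, about 180 g, stands upright on its sole. Origin in the middle of the sole; z points up along the handle. Sole 24 mm (x) by 80 mm (y), its two 80 mm long edges at x = +-12 mm do the scraping; aluminium block up to 23 mm, neck (18 by 40 mm) to 31 mm, then a black handle 22 mm (x) by 28 mm (y) from 28 to 106 mm above the sole. Same both ways round
- chip0: brown offcut of a lens, curved, about 9 by 31 mm, 6 mm thick, 12 g; origin in the middle of its underside
- chip1: brown offcut, about 11 by 24 mm, 6 mm thick, 12 g; origin in the middle of its underside
- chip2: brown offcut like chip0, 9 by 31 by 6 mm
- chip3: brown offcut like chip1, 11 by 24 by 6 mm
- chip4: brown offcut like chip0, 9 by 31 by 6 mm
- chip5: brown offcut like chip1, 11 by 24 by 6 mm
- pliers: bystander: pliers with blue handles, 136 by 40 by 11 mm, lying flat; origin at the middle of the underside
- lens: bystander: round uncut lens blank, 66 mm across, 9 mm high, lying flat; origin at the middle of the underside
- spray: bystander: grey spray bottle, 37 mm across, 130 mm high, upright; origin at the middle of the underside

How it is judged:
On the way, in this order (a step that is already met when the one before it is completed fails the run):
1. the scraper is held and lifted clear of the bench (height (world z) of scraper above 0.03 m and contact force between the fingers and scraper above 1 N), for 0.1 s.
2. the held scraper's edge rests on the plate under the guard, behind the offcuts (x of scraper in the frame of station above 0.035 m and z of scraper in the frame of station below 0.072 m and contact force between scraper and station above 0.5 N and contact force between the fingers and scraper above 1 N), for 0.1 s.
3. drawn forward, the held scraper's edge is still in touch with the front half of the plate (x of scraper in the frame of station between -0.07 and -0.015 m and z of scraper in the frame of station below 0.072 m and contact force between scraper and station above 0.3 N and contact force between the fingers and scraper above 1 N), for 0.1 s.
4. all six offcuts are in the catch pan (x of chip0 in the frame of station between -0.154 and -0.07 m and y of chip0 in the frame of station between -0.083 and 0.083 m and z of each of chip0, chip1, chip2, chip3, chip4, chip5 in the frame of station below 0.036 m and x of chip1 in the frame of station between -0.154 and -0.07 m and y of chip1 in the frame of station between -0.083 and 0.083 m and x of chip2 in the frame of station between -0.154 and -0.07 m and y of chip2 in the frame of station between -0.083 and 0.083 m and x of chip3 in the frame of station between -0.154 and -0.07 m and y of chip3 in the frame of station between -0.083 and 0.083 m and x of chip4 in the frame of station between -0.154 and -0.07 m and y of chip4 in the frame of station between -0.083 and 0.083 m and x of chip5 in the frame of station between -0.154 and -0.07 m and y of chip5 in the frame of station between -0.083 and 0.083 m), for 0.2 s.
At the end, for the whole second after the job is handed in: All six offcuts lie at rest in the catch pan (origins inside its walls and below its rim); the scraper stands upright (within 6 degrees) on the bench itself, sole down, released and at rest (all of step 4 and linear speed of each of chip0, chip1, chip2, chip3, chip4, chip5, scraper below 0.02 m/s and angle between scraper's own z axis and vertical below 0.105 rad and height (world z) of scraper between -0.006 and 0.006 m and contact force between the fingers and scraper below 0.1 N); the robot touches nothing.
It fails at once if the scraper is pressed on the station with more than 16 N (contact force between scraper and station above 16 N).
It fails at once if the fingers touch an offcut (contact force between the fingers and chip0 above 1 N or contact force between the fingers and chip1 above 1 N or contact force between the fingers and chip2 above 1 N or contact force between the fingers and chip3 above 1 N or contact force between the fingers and chip4 above 1 N or contact force between the fingers and chip5 above 1 N).
It fails at once if the pliers, the lens or the spray bottle are moved by more than 20 mm (distance of any of pliers, lens, spray from where it was at the start of the episode above 0.02 m).
It also fails if it takes over 61 s, if anything falls off the work surface, if the arm or the gripper's body presses on something with over 40 N, if the wrist force passes 120 N, or if a joint passes its speed limit or range.

## Robot

A 7-joint arm with a two-finger parallel gripper is mounted at the origin on a cart in front of the work surface, level with it; the furniture and walls round the work are solid. World frame = base frame: x ahead of the robot, y to its left, z up, the work surface at z = 0. Lengths are in m, angles in rad, forces in N, time in s.
With the tool pointing down it reaches from about 0.425 to 0.95 m from the base axis. Payload 4.7 kg.
Tool frame: the origin (TCP) lies on the centre line of the jaws, within the pads' length; the fingertips stand 17 mm ahead of it and the grasp point (between the pads) lies 2 mm behind it; z points along the fingers, y is the line along which they close (so a half turn about z gives the same grasp; the last joint's range is limited). The gripper opens to 87 mm and grips with 3 to 60 N. Pads are 19 mm wide; open, the fingers measure 117 mm over their backs; the gripper's body (75 mm by 190 mm) begins 51 mm behind the grasp point.
Start: joints at [-1.16, 0.469, -0.049, 1.532, 0.024, 1.141, -0.082], TCP at [0.287, 0.611, 0.24] pointing down, gripper open.
Joint ranges: [-2.59, 2.59], [-0.33, 1.99], [-1.39, 1.29], [0.1, 2.45], [-1.04, 4.18], [0.21, 1.99], [-2.66, 2.66]. Speed limits (rad/s): [2.57, 2.57, 3.14, 3.14, 3.14, 3.14, 3.14].

## Interface

Orientations are given as a unit quaternion [x, y, z, w].
In Python, from cell import env gives the robot as it stands.
- The arm moves only by the shell command python3 -m inch 'ROWS' [FORCE]. ROWS is JSON, a list of rows, each an object of numbers: "ax", "ay", "az": the turn, a rotation vector about the tool's x, y, z scaled (see below); "dx", "dy", "dz": the shift along the tool's x, y, z scaled (see below); "claw": the opening, from 0 (shut) to 1 (fully open). A call has 1 to 5 rows; each row shifts and turns the commanded pose from where the row before left it, along the tool's axes as they then stand; what a row does not reach is not made up. The controller multiplies each number of a shift by 40 mm and each number of a turn by 30 degrees. A row lasts 1/10 s, in which the tool goes at most 50 mm and 8.59 degrees, less where a joint would pass 70% of its speed; a pose out of reach is approached as far as the arm can. A call with a number of a shift or a turn outside -1 to 1 is refused whole. A call with a gripper value outside its range is refused whole. The fingers move at their own pace and stop on an object; FORCE is the grip in N (left out, the last holds). Time passes only in rows, so rows that do not move let the fingers close. It gives the time, the measured TCP pose, the force, the opening and the grip force at its end, in the units of the state.
- env.get_state(): the state, without advancing time (a new reading comes with each control period).
- env.capture(name): name is "side" or "top" or "wrist"; returns a dict with "image" (400x640x3 uint8, red, green, blue), "z_map" (400x640 float32, m along the optical axis (not along the pixel's ray), 0 where there is no reading), "fx", "fy", "cx", "cy" (pixels), "xyz" and "attitude" of the camera in the world; the wrist camera has in their place "mount" (4x4, takes a point from camera to tool coordinates, whose origin is the TCP and whose axes are the flange's). Camera axes: x right, y down, z forward; pixel columns grow to the right and rows downward; lengths in m; the calibration is good to about 2 mm. The wrist camera is an equidistant fisheye: a pixel r from the principal point sees the ray r / f radians off the axis. A picture is of the moment at which its call begins: read the wrist's pose just before it.
- env.hand_in(): hands the job in; it is judged then, once.
The state is a dict: "t": time; "qpos": joint angles; "dq": joint speeds; "joint_efforts": joint torques, N m; "position": TCP position; "orientation": TCP orientation; "ft_force": force on the tool from outside, world axes, zero at the start; "moment": the same for the moment, N m; "finger_gap": finger opening in m; "grip_force": force on a finger pad.
Only numpy, scipy, OpenCV 4.12 (cv2) and the standard library are available. Lean on these libraries where they do the work, as an engineer would, in place of code of your own. Each camera call takes 0.05 s, during which the arm holds its last target. There are 200 camera calls.

## Working session

There is one attempt and no reset: what is moved stays moved. The work goes in short steps, Python scripts to look and compute and a shell command to move; the robot and the scene stay as the last step left them, time stands still between calls to the robot, and variables do not carry over. Pictures are saved under pics/ and viewed, at most 10 in all, crops included, and the job is handed in when it is done.

```bash
ls; mkdir -p pics; cat > h.py <<'E'
import numpy as np, cv2, pickle
from scipy.spatial.transform import Rotation as R
from cell import env
def snap(name,tag):
    c=env.capture(name); pickle.dump(c,open(f'pics/{tag}.pkl','wb')); cv2.imwrite(f'pics/{tag}.png',c['image'][:,:,::-1]); return c
def load(tag): return pickle.load(open(f'pics/{tag}.pkl','rb'))
def rot(c):
    a=np.array(c['attitude']); return a if a.shape==(3,3) else R.from_quat(a).as_matrix()
def pts(c):
    v,u=np.mgrid[0:400,0:640]; z=c['z_map']
    p=np.stack([(u-c['cx'])/c['fx']*z,(v-c['cy'])/c['fy']*z,z],-1)
    return p@rot(c).T+np.array(c['xyz'])
E
python3 - <<'E'
from h import *
s=env.get_state(); print({k:np.round(v,3).tolist() for k,v in s.items()})
for n in('side','top'):
    c=snap(n,n+'0'); print(n,c['fx'],c['fy'],c['cx'],c['cy'],c['xyz'],c['attitude'])
im=np.vstack([cv2.imread('pics/top0.png'),cv2.imread('pics/side0.png')]); cv2.imwrite('pics/both0.png',im[:, :])
print(im.shape)
E
```

```text
pics
{'t': 0.0, 'qpos': [-1.16, 0.469, -0.049, 1.534, 0.024, 1.141, -0.082], 'dq': [0.0, 0.002, 0.0, 0.001, 0.002, -0.002, -0.002], 'joint_efforts': [-0.0, -50.797, -0.081, -23.616, -0.061, 0.038, 0.0], 'position': [0.287, 0.61, 0.238], 'orientation': [0.218, 0.976, -0.001, -0.0], 'ft_force': [0.146, -0.219, -0.252], 'moment': [0.014, 0.045, -0.022], 'grip_force': 0.0, 'finger_gap': 0.087}
side 457.7844868352599 457.7844868352599 318.7072681458965 202.74052105619552 [ 0.06333344 -0.86474969  0.7868107 ] [ 0.85147319 -0.27231407  0.14801135 -0.42300246]
top 511.11559238842443 511.11559238842443 318.8422232251154 204.22808032488527 [ 0.46975854 -0.1991421   1.55096648] [ 0.71670932 -0.69635078  0.0179329  -0.03319262]
(800, 640, 3)
```

View pics/top0.png

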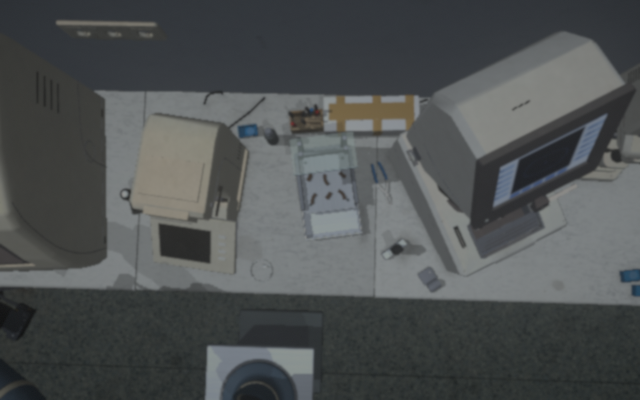

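View pics/side0.png

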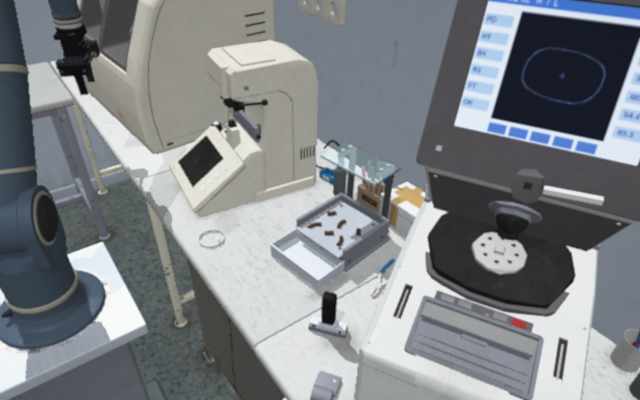

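Top view: station around (325,190), scraper near (397,249), pliers (382,175), lens (262,270), spray (271,135), with machines on both sides. I'll enlarge and measure next.

```bash
python3 - <<'E'
from h import *
a=cv2.imread('pics/top0.png')[110:290,240:440]; a=cv2.resize(a,None,fx=4,fy=4,interpolation=cv2.INTER_CUBIC)[:600]
cv2.imwrite('pics/c1.png',a[:600,:800])
b=cv2.imread('pics/side0.png')[140:350,260:420]; b=cv2.resize(b,None,fx=2.85,fy=2.85,interpolation=cv2.INTER_CUBIC)
cv2.imwrite('pics/c2.png',b)
for n in('top','side'):
    c=load(n+'0'); P=pts(c)
    q=dict(top=[(397,249),(390,254),(403,244),(325,190),(308,212),(360,235),(335,222),(325,140),(299,150),(357,150),(382,175),(262,262),(271,135),(440,180),(420,180),(400,140),(245,170),(200,150),(350,300)],
      side=[(328,300),(322,325),(336,326),(340,240),(300,265),(365,160)])[n]
    for u,v in q: print(n,u,v,P[v,u].round(3))
E
```

```text
top 397 249 [ 0.454 -0.389  0.11 ]
top 390 254 [ 0.438 -0.379  0.029]
top 403 244 [ 0.469 -0.418  0.022]
top 325 190 [ 0.62  -0.182  0.053]
top 308 212 [ 0.554 -0.134  0.052]
top 360 235 [ 0.492 -0.291  0.008]
top 335 222 [ 0.529 -0.214  0.011]
top 325 140 [ 0.736 -0.18   0.219]
top 299 150 [ 0.708 -0.112  0.215]
top 357 150 [ 0.751 -0.276  0.004]
top 382 175 [ 0.676 -0.354 -0.001]
top 262 262 [0.402 0.002 0.003]
top 271 135 [ 0.769 -0.023  0.106]
top 440 180 [ 0.617 -0.448  0.385]
top 420 180 [ 0.634 -0.428  0.238]
top 400 140 [ 0.734 -0.373  0.254]
top 245 170 [0.679 0.064 0.012]
top 200 150 [0.671 0.104 0.392]
top 350 300 [ 0.212 -0.298 -0.755]
side 328 300 [ 0.444 -0.399  0.102]
side 322 325 [ 0.438 -0.39   0.022]
side 336 326 [ 0.458 -0.411  0.025]
side 340 240 [ 0.608 -0.232  0.054]
side 300 265 [ 0.49  -0.233  0.037]
side 365 160 [ 0.714 -0.181  0.217]
```

View pics/c1.png

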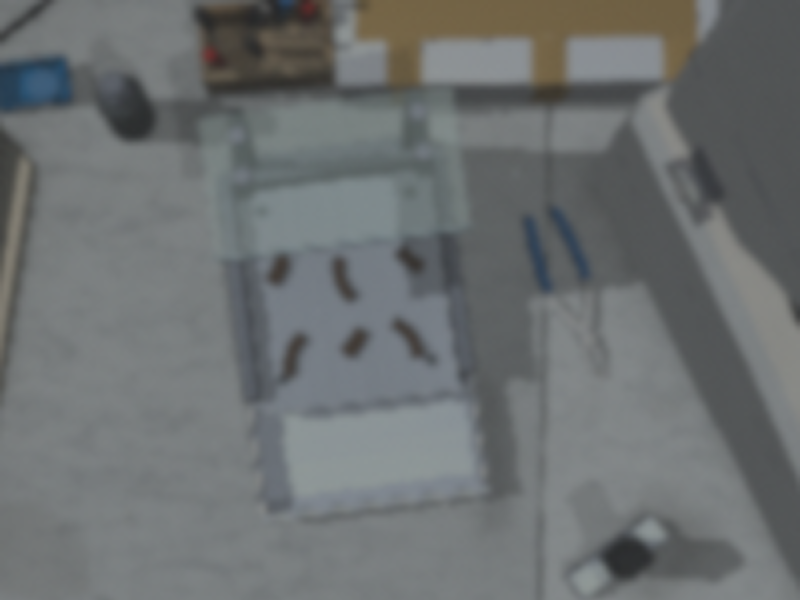

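View pics/c2.png

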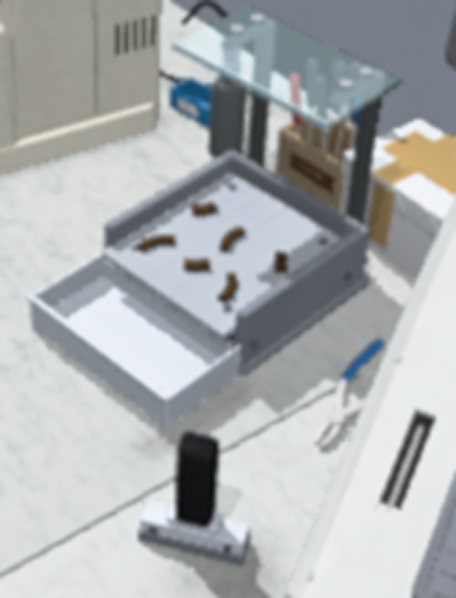

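The crops show six chips on the plate, three along x around mid-plate and three further front. The scraper is upright with its long axis pointing to upper right, next to the machine base. Next I fit the poses from depth.

```bash
cat > m.py <<'E'
from h import *
def rect(A):
    (c,s,a)=cv2.minAreaRect((A*1000).astype(np.float32)); return np.round(c,1),np.round(s,1),round(a,2)
for n in('top','side'):
    c=load(n+'0');P=pts(c);X,Y,Z=P[...,0],P[...,1],P[...,2]
    reg=(X>.44)&(X<.80)&(Y>-.31)&(Y<-.07)
    m=reg&(Z>.025)&(Z<.078)&(c['z_map']>0)
    k=m.astype(np.uint8); nl,lab,st,_=cv2.connectedComponentsWithStats(k); i=1+st[1:,4].argmax()
    print(n,'station',m.sum(),rect(P[lab==i][:,:2]))
    m2=reg&(Z>.061)&(Z<.075); print(' fence',rect(P[m2][:,:2]), Z[m2].mean())
    r=(X>.38)&(X<.53)&(Y>-.47)&(Y<-.33)
    b=r&(Z>.012)&(Z<.035); h=r&(Z>.09)&(Z<.12)
    print(' block',b.sum(),rect(P[b][:,:2]),P[b].mean(0).round(4),' top',h.sum(),rect(P[h][:,:2]),P[h].mean(0).round(4))
    im=c['image'].astype(int); br=(im[...,0]-im[...,2]>18)&(im.sum(2)<260)&reg&(Z>.04)&(Z<.075)
    nl,lab,st,cen=cv2.connectedComponentsWithStats(br.astype(np.uint8))
    for i in range(1,nl):
        if st[i,4]>3: print(' chip',cen[i].round(1),st[i,4],P[lab==i].mean(0).round(4))
c=load('top0');P=pts(c)
for u,v in[(415,225),(425,235),(440,250),(455,240),(470,265),(410,195),(405,170),(412,215),(430,280)]: print(u,v,P[v,u].round(3))
E
python3 m.py
```

```text
top station 2546 (array([ 580.2, -193.3]), array([195.1, 170.1]), 8.95)
 fence (array([ 678.3, -200.2]), array([215.3, 237. ]), 89.19) 0.06824882227725067
 block 131 (array([ 452.7, -390.3]), array([24. , 78.4]), 38.52) [ 0.4525 -0.3882  0.0239]  top 76 (array([ 453. , -390.7]), array([21.7, 27.9]), 43.19) [ 0.4529 -0.3896  0.1058]
side station 5028 (array([ 633.4, -196. ]), array([320.1, 209.2]), 2.25)
 fence (array([ 676.8, -187.7]), array([207.7, 239.9]), 88.5) 0.06665370725017876
 block 372 (array([ 450.7, -393. ]), array([24.1, 78.4]), 38.19) [ 0.4486 -0.3963  0.0223]  top 179 (array([ 450.8, -393. ]), array([23.4, 27. ]), 40.47) [ 0.4489 -0.3954  0.1015]
 chip [362.  190.8] 13 [ 0.7971 -0.0931  0.0429]
 chip [392.  210.7] 32 [ 0.7885 -0.2222  0.0581]
 chip [331.3 213.1] 14 [ 0.6536 -0.1374  0.0554]
 chip [340.5 223.3] 18 [ 0.6472 -0.1841  0.0558]
 chip [314.7 224.2] 16 [ 0.5922 -0.1491  0.0548]
 chip [358.4 232. ] 11 [ 0.6633 -0.235   0.0548]
 chip [328.7 232.6] 16 [ 0.6015 -0.1952  0.0548]
 chip [340.3 240.9] 18 [ 0.606  -0.2355  0.0548]
415 225 [ 0.527 -0.456 -0.   ]
425 235 [ 0.497 -0.485  0.009]
440 250 [ 0.455 -0.515  0.083]
455 240 [ 0.483 -0.527  0.205]
470 265 [ 0.418 -0.575  0.176]
410 195 [ 0.612 -0.43   0.062]
405 170 [ 0.67  -0.4    0.164]
412 215 [ 0.557 -0.447  0.   ]
430 280 [ 0.364 -0.502  0.01 ]
```

```bash
cat > clr.py <<'E'
from h import *
P=np.vstack([pts(load(n+'0'))[load(n+'0')['z_map']>0] for n in('top','side')])
S=np.array([.4515,-.3917]); hd=np.radians(38.4)
r=np.hypot(*(P[:,:2]-S).T)
P=P[(r<.45)&(P[:,2]>.03)&(r>.06)]
sy=np.array([-np.sin(hd),np.cos(hd),0]); sx=np.array([np.cos(hd),np.sin(hd),0])
for h in(.065,.075,.085,.092):
  for th in(0,20,30,40,50):
    t=np.radians(th); z=np.sin(t)*sx-np.cos(t)*np.array([0,0,1]); x=np.cos(t)*sx+np.sin(t)*np.array([0,0,1])
    g=np.r_[S,h]; d=P-g; a=-(d@z); q=np.stack([np.abs(d@x)-.0375,np.abs(d@sy)-.095,np.maximum(.051-a,a-.25)],1)
    o=np.linalg.norm(np.maximum(q,0),axis=1); i=o.argmin(); print(h,th,'clear',o[i].round(4),P[i].round(3))
E
python3 clr.py
```

```text
0.065 0 clear 0.0087 [ 0.488 -0.495  0.171]
0.065 20 clear 0.0016 [ 0.446 -0.519  0.185]
0.065 30 clear 0.0 [ 0.438 -0.523  0.17 ]
0.065 40 clear 0.0 [ 0.439 -0.523  0.123]
0.065 50 clear 0.0 [ 0.439 -0.523  0.123]
0.075 0 clear 0.0087 [ 0.488 -0.495  0.171]
0.075 20 clear 0.0024 [ 0.451 -0.517  0.183]
0.075 30 clear 0.0 [ 0.438 -0.523  0.17 ]
0.075 40 clear 0.0 [ 0.437 -0.524  0.131]
0.075 50 clear 0.0 [ 0.439 -0.523  0.123]
0.085 0 clear 0.0087 [ 0.488 -0.495  0.171]
0.085 20 clear 0.003 [ 0.451 -0.517  0.185]
0.085 30 clear 0.0 [ 0.438 -0.523  0.179]
0.085 40 clear 0.0 [ 0.437 -0.524  0.142]
0.085 50 clear 0.0 [ 0.439 -0.523  0.123]
0.092 0 clear 0.0087 [ 0.488 -0.495  0.171]
0.092 20 clear 0.0037 [ 0.453 -0.516  0.185]
0.092 30 clear 0.0 [ 0.438 -0.523  0.179]
0.092 40 clear 0.0 [ 0.438 -0.523  0.17 ]
0.092 50 clear 0.0 [ 0.439 -0.523  0.123]
```

```bash
cat >> h.py <<'E'
SO=np.array([.640,-.184,0]); SYAW=np.radians(8.95)
def to(target,yaw=None,lean=0,s=None):
    """shift in tool axes (units of 40 mm) and turn (units of 30 deg, after shift, tool frame) to reach TCP target; yaw=heading of tool x"""
    s=s or env.get_state(); Q=R.from_quat(s['orientation']); d=Q.inv().apply(np.array(target)-s['position'])/.04
    out=['d',d.round(2)]
    if yaw is not None:
        x=np.array([np.cos(yaw),np.sin(yaw),0]);z=np.array([0,0,-1.]);y=np.cross(z,x)
        T=R.from_matrix(np.stack([x,y,z],1))*R.from_rotvec([0,lean,0])
        out+=['turn',((Q.inv()*T).as_rotvec()/np.radians(30)).round(3)]
    print(*out)
E
python3 - <<'E'
from h import *
P=np.vstack([pts(load(n+'0'))[load(n+'0')['z_map']>0] for n in('top','side')])
for y0 in np.arange(-.4,.75,.1):
    for x0 in(.2,.3,.4,.5):
        m=(P[:,0]>x0)&(P[:,0]<x0+.1)&(P[:,1]>y0)&(P[:,1]<y0+.1); print(round(y0,1),x0,P[m,2].max().round(2) if m.any() else None,end=' | ')
    print()
to([.4515,-.3917,.09],np.radians(38.4))
E
```

```text
-0.4 0.2 -0.73 | -0.4 0.3 0.01 | -0.4 0.4 0.11 | -0.4 0.5 0.02 | 
-0.3 0.2 -0.73 | -0.3 0.3 0.01 | -0.3 0.4 0.05 | -0.3 0.5 0.08 | 
-0.2 0.2 -0.73 | -0.2 0.3 0.01 | -0.2 0.4 0.05 | -0.2 0.5 0.07 | 
-0.1 0.2 -0.73 | -0.1 0.3 0.02 | -0.1 0.4 0.01 | -0.1 0.5 0.01 | 
-0.0 0.2 -0.72 | -0.0 0.3 0.09 | -0.0 0.4 0.16 | -0.0 0.5 0.4 | 
0.1 0.2 -0.73 | 0.1 0.3 0.08 | 0.1 0.4 0.15 | 0.1 0.5 0.4 | 
0.2 0.2 0.71 | 0.2 0.3 0.08 | 0.2 0.4 0.15 | 0.2 0.5 0.4 | 
0.3 0.2 0.72 | 0.3 0.3 0.07 | 0.3 0.4 0.13 | 0.3 0.5 0.14 | 
0.4 0.2 -0.73 | 0.4 0.3 0.3 | 0.4 0.4 0.49 | 0.4 0.5 0.52 | 
0.5 0.2 0.48 | 0.5 0.3 0.47 | 0.5 0.4 0.48 | 0.5 0.5 0.0 | 
0.6 0.2 0.48 | 0.6 0.3 0.46 | 0.6 0.4 0.29 | 0.6 0.5 None | 
0.7 0.2 -0.73 | 0.7 0.3 0.33 | 0.7 0.4 0.42 | 0.7 0.5 0.41 | 
d [-14.38 -20.91   3.75] turn [-2.00e-03  3.00e-03  3.88e+00]
```

```bash
for i in 1 2 ; do :; done; python3 -m inch '[{"az":0.28,"dz":-0.6},{"az":0.28,"dz":-0.6},{"az":0.28,"dz":-0.6},{"az":0.28,"dz":-0.6},{"az":0.28,"dz":-0.6}]' 30
```

```text
invalid input at $[0]: expected keys ax, ay, az, dx, dy, dz, claw
```

```bash
U='x'; python3 -m inch '[{"ax":0,"ay":0,"az":0,"dx":0,"dy":0,"dz":-1,"claw":1},{"ax":0,"ay":0,"az":0,"dx":0,"dy":0,"dz":-1,"claw":1},{"ax":0,"ay":0,"az":0.28,"dx":0,"dy":0,"dz":-1,"claw":1},{"ax":0,"ay":0,"az":0.28,"dx":0,"dy":0,"dz":-1,"claw":1},{"ax":0,"ay":0,"az":0.28,"dx":0,"dy":0,"dz":-1,"claw":1}]' 30
python3 -m inch '[{"ax":0,"ay":0,"az":0.28,"dx":0,"dy":0,"dz":-1,"claw":1},{"ax":0,"ay":0,"az":0.28,"dx":0,"dy":0,"dz":-1,"claw":1},{"ax":0,"ay":0,"az":0.28,"dx":0,"dy":0,"dz":0,"claw":1},{"ax":0,"ay":0,"az":0.28,"dx":0,"dy":0,"dz":0,"claw":1},{"ax":0,"ay":0,"az":0.28,"dx":0,"dy":0,"dz":0,"claw":1}]'
python3 -m inch '[{"ax":0,"ay":0,"az":0.28,"dx":0,"dy":0,"dz":0,"claw":1},{"ax":0,"ay":0,"az":0.28,"dx":0,"dy":0,"dz":0,"claw":1},{"ax":0,"ay":0,"az":0.28,"dx":0,"dy":0,"dz":0,"claw":1},{"ax":0,"ay":0,"az":0.28,"dx":0,"dy":0,"dz":0,"claw":1},{"ax":0,"ay":0,"az":0.28,"dx":0,"dy":0,"dz":0,"claw":1}]'
python3 - <<'E'
from h import *
print(env.get_state()['qpos'])
to([.38,.25,.52],np.radians(38.4));to([.4515,-.3917,.30],np.radians(38.4))
E
```

```text
t: 0.6
position: [0.2872, 0.6104, 0.4408]
orientation: [0.429, 0.904, -0.0, 0.0]
ft_force: [0.6, 0.9, 1.4]
finger_gap: 0.0869
grip_force: 0.0
t: 1.1
position: [0.2873, 0.6108, 0.5192]
orientation: [0.724, 0.69, -0.0, 0.0]
ft_force: [-0.4, -0.6, -0.2]
finger_gap: 0.0871
grip_force: 0.0
t: 1.6
position: [0.2873, 0.6107, 0.5189]
orientation: [0.923, 0.385, -0.0, 0.0]
ft_force: [0.6, 0.3, -0.4]
finger_gap: 0.0871
grip_force: 0.0
[-1.38019963  0.3966356   0.31420393  1.04899493 -0.12089647  1.71373884
 -1.88704165]
d [-4.77  8.   -0.02] turn [0.001 0.002 0.229]
d [-14.9   20.56   5.5 ] turn [0.001 0.002 0.229]
```

```bash
python3 -m inch '[{"ax":0,"ay":0,"az":0,"dx":-0.6,"dy":1,"dz":0,"claw":1},{"ax":0,"ay":0,"az":0,"dx":-0.6,"dy":1,"dz":0,"claw":1},{"ax":0,"ay":0,"az":0,"dx":-0.6,"dy":1,"dz":0,"claw":1},{"ax":0,"ay":0,"az":0,"dx":-0.6,"dy":1,"dz":0,"claw":1},{"ax":0,"ay":0,"az":0,"dx":-0.6,"dy":1,"dz":0,"claw":1}]'
python3 -m inch '[{"ax":0,"ay":0,"az":0,"dx":-0.6,"dy":1,"dz":0,"claw":1},{"ax":0,"ay":0,"az":0,"dx":-0.6,"dy":1,"dz":0,"claw":1},{"ax":0,"ay":0,"az":0,"dx":-0.6,"dy":1,"dz":0,"claw":1},{"ax":0,"ay":0,"az":0.23,"dx":0,"dy":0,"dz":0,"claw":1},{"ax":0,"ay":0,"az":0,"dx":0,"dy":0,"dz":0,"claw":1}]'
python3 - <<'E'
from h import *
print(env.get_state()['qpos'])
to([.4515,-.3917,.30],np.radians(38.4))
E
```

```text
t: 2.1
position: [0.3465, 0.383, 0.5191]
orientation: [0.922, 0.388, -0.0, 0.0]
ft_force: [0.8, -0.0, 0.7]
finger_gap: 0.0871
grip_force: 0.0
t: 2.6
position: [0.3819, 0.2482, 0.5198]
orientation: [0.944, 0.33, 0.0, -0.001]
ft_force: [0.2, 1.1, -0.3]
finger_gap: 0.087
grip_force: 0.0
[-1.14670957 -0.05105426  0.45616401  1.55938335  0.02123225  1.62727613
 -1.58773495]
d [-8.61 13.6   5.47] turn [-0.002 -0.001  0.005]
```

```bash
python3 -m inch '[{"ax":0,"ay":0,"az":0,"dx":-0.57,"dy":0.91,"dz":0.2,"claw":1},{"ax":0,"ay":0,"az":0,"dx":-0.57,"dy":0.91,"dz":0.2,"claw":1},{"ax":0,"ay":0,"az":0,"dx":-0.57,"dy":0.91,"dz":0.2,"claw":1},{"ax":0,"ay":0,"az":0,"dx":-0.57,"dy":0.91,"dz":0.2,"claw":1},{"ax":0,"ay":0,"az":0,"dx":-0.57,"dy":0.91,"dz":0.2,"claw":1}]'
python3 -m inch '[{"ax":0,"ay":0,"az":0,"dx":-0.57,"dy":0.91,"dz":0.4,"claw":1},{"ax":0,"ay":0,"az":0,"dx":-0.57,"dy":0.91,"dz":0.4,"claw":1},{"ax":0,"ay":0,"az":0,"dx":-0.57,"dy":0.91,"dz":0.4,"claw":1},{"ax":0,"ay":0,"az":0,"dx":-0.57,"dy":0.91,"dz":0.4,"claw":1},{"ax":0,"ay":0,"az":0,"dx":-0.57,"dy":0.91,"dz":0.4,"claw":1}]'
python3 -m inch '[{"ax":0,"ay":0,"az":0,"dx":-0.57,"dy":0.91,"dz":0.4,"claw":1},{"ax":0,"ay":0,"az":0,"dx":-0.57,"dy":0.91,"dz":0.4,"claw":1},{"ax":0,"ay":0,"az":0,"dx":-0.57,"dy":0.91,"dz":0.4,"claw":1},{"ax":0,"ay":0,"az":0,"dx":-0.57,"dy":0.91,"dz":0.4,"claw":1},{"ax":0,"ay":0,"az":0,"dx":0,"dy":0,"dz":0,"claw":1}]'
python3 - <<'E'
from h import *
s=env.get_state();print(s['qpos'])
to([.4515,-.3917,.20],np.radians(38.4))
c=env.capture('wrist'); print(c['mount'],c['fx'],c['cx'],c['cy']); cv2.imwrite('pics/w1.png',c['image'][:,:,::-1])
E
```

```text
t: 3.1
position: [0.4064, 0.0361, 0.4789]
orientation: [0.943, 0.334, -0.0, 0.0]
ft_force: [1.7, -0.0, 0.6]
finger_gap: 0.0869
grip_force: 0.0
t: 3.6
position: [0.4315, -0.1774, 0.3989]
orientation: [0.942, 0.334, 0.001, -0.0]
ft_force: [2.0, 0.0, -1.7]
finger_gap: 0.0872
grip_force: 0.0
t: 4.1
position: [0.4465, -0.3416, 0.3359]
orientation: [0.945, 0.327, -0.005, -0.001]
ft_force: [-1.5, -0.2, -0.4]
finger_gap: 0.0868
grip_force: 0.0
[-0.29795345  0.36733699  1.17048242  1.71277153 -0.3405527   1.3017787
  0.03843599]
d [-0.64  1.08  3.4 ] turn [-0.01   0.018 -0.008]
[[ 7.64248280e-04 -9.67130966e-01 -2.54277625e-01  6.86567553e-02]
 [ 9.99999608e-01  8.52963806e-04 -2.38635742e-04  1.34248676e-03]
 [ 4.47681627e-04 -2.54277343e-01  9.67131238e-01 -1.45183493e-01]
 [ 0.00000000e+00  0.00000000e+00  0.00000000e+00  1.00000000e+00]] 309.70691628693146 318.9613345758568 200.25122033664238
```

View pics/w1.png

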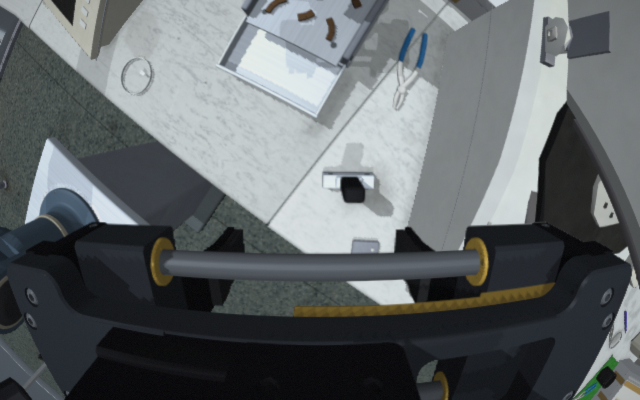

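The wrist view shows the scraper at (348,185), handle toward the camera. The arm is a row short of the target, so I move to above it.

```bash
python3 -m inch '[{"ax":0,"ay":0,"az":0,"dx":-0.32,"dy":0.54,"dz":0.7,"claw":1},{"ax":0,"ay":0,"az":0,"dx":-0.32,"dy":0.54,"dz":0.7,"claw":1},{"ax":0,"ay":0,"az":0,"dx":0,"dy":0,"dz":0.7,"claw":1},{"ax":0,"ay":0,"az":0,"dx":0,"dy":0,"dz":0.7,"claw":1},{"ax":0,"ay":0,"az":0,"dx":0,"dy":0,"dz":0.5,"claw":1}]'
python3 -m inch '[{"ax":0,"ay":0,"az":0,"dx":0,"dy":0,"dz":0,"claw":1},{"ax":0,"ay":0,"az":0,"dx":0,"dy":0,"dz":0,"claw":1}]'
python3 - <<'E'
from h import *
s=env.get_state();print(s['qpos'])
to([.4515,-.3917,.09],np.radians(38.4))
c=snap('wrist','w2'); im=c['image']; cv2.imwrite('pics/w2c.png',im[100:340,180:460,::-1])
E
```

```text
t: 4.65
position: [0.4587, -0.3814, 0.2054]
orientation: [0.942, 0.335, -0.001, -0.003]
ft_force: [0.4, 1.0, 0.2]
finger_gap: 0.0873
grip_force: 0.0
t: 4.85
position: [0.4586, -0.3832, 0.2079]
orientation: [0.943, 0.334, -0.0, -0.001]
ft_force: [1.1, -0.6, 0.3]
finger_gap: 0.087
grip_force: 0.0
[-0.08778447  0.54434476  1.02259277  1.79868448 -0.51956669  1.09974501
  0.22778304]
d [-0.27  0.06  2.95] turn [-0.005 -0.001  0.019]
```

View pics/w2c.png

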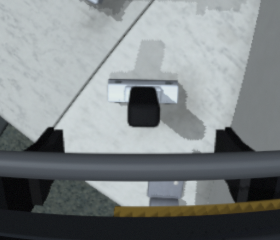

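The crop puts the handle top centred at full-image (324,207) and the block from x=288 to 358, parallel to the jaws. A quick ray check, then descend.

```bash
cat >> h.py <<'E'
def wray(c,s,u,v,z):
    d=np.array([u-c['cx'],v-c['cy']]); r=np.hypot(*d); th=r/c['fx']; k=np.array([*(d/r*np.sin(th)),np.cos(th)])
    M=np.array(c['mount']); Q=R.from_quat(s['orientation']); o=Q.apply(M[:3,3])+s['position']; w=Q.apply(M[:3,:3]@k)
    return o+w*(z-o[2])/w[2]
E
python3 - <<'E'
from h import *
s=env.get_state(); c=load('w2')
for u,v,z in[(324,193,.106),(324,223,.106),(311,207,.106),(340,207,.106),(288,180,.023),(358,180,.023)]: print(u,v,wray(c,s,u,v,z).round(4))
to([.4515,-.3917,.09],np.radians(38.4))
E
```

```text
324 193 [ 0.4694 -0.382   0.106 ]
324 223 [ 0.4492 -0.3984  0.106 ]
311 207 [ 0.4533 -0.3811  0.106 ]
340 207 [ 0.4685 -0.3999  0.106 ]
288 180 [ 0.4415 -0.3556  0.023 ]
358 180 [ 0.4896 -0.415   0.023 ]
d [-0.26  0.04  2.96] turn [-0.002 -0.001  0.017]
```

```bash
python3 -m inch '[{"ax":0,"ay":0,"az":0.02,"dx":-0.27,"dy":0.06,"dz":0,"claw":1},{"ax":0,"ay":0,"az":0,"dx":0,"dy":0,"dz":0.6,"claw":1},{"ax":0,"ay":0,"az":0,"dx":0,"dy":0,"dz":0.5,"claw":1},{"ax":0,"ay":0,"az":0,"dx":0,"dy":0,"dz":0.4,"claw":1},{"ax":0,"ay":0,"az":0,"dx":0,"dy":0,"dz":0,"claw":1}]'; python3 - <<'E'
from h import *
to([.4515,-.3917,.09],np.radians(38.4))
E
```

```text
t: 5.4
position: [0.449, -0.3928, 0.146]
orientation: [0.945, 0.326, -0.001, -0.002]
ft_force: [-0.4, -0.5, 0.9]
finger_gap: 0.0873
grip_force: 0.0
d [0.07 0.02 1.4 ] turn [-0.011  0.002 -0.01 ]
```

```bash
python3 -m inch '[{"ax":0,"ay":0,"az":-0.01,"dx":0.14,"dy":0.02,"dz":0.5,"claw":1},{"ax":0,"ay":0,"az":0,"dx":0,"dy":0,"dz":0.5,"claw":1},{"ax":0,"ay":0,"az":0,"dx":0,"dy":0,"dz":0.4,"claw":1},{"ax":0,"ay":0,"az":0,"dx":0,"dy":0,"dz":0,"claw":1},{"ax":0,"ay":0,"az":0,"dx":0,"dy":0,"dz":0,"claw":1}]'; python3 - <<'E'
from h import *
to([.4545,-.3895,.09],np.radians(38.4)); s=env.get_state()
c=snap('wrist','w3'); cv2.imwrite('pics/w3c.png',cv2.resize(c['image'][140:340,180:460,::-1],None,fx=2,fy=2))
E
```

```text
t: 5.9
position: [0.4547, -0.3911, 0.092]
orientation: [0.944, 0.329, -0.001, -0.001]
ft_force: [-0.1, 0.6, -0.0]
finger_gap: 0.0871
grip_force: 0.0
d [ 0.02 -0.03  0.05] turn [-0.004  0.001 -0.   ]
```

View pics/w3c.png

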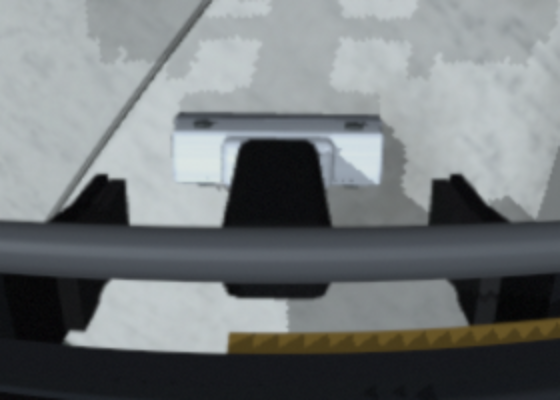

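The handle sits centred between the fingers (gaps about equal, at crop x=127–228 and 328–432). Close and lift.

```bash
python3 -m inch '[{"ax":0,"ay":0,"az":0,"dx":0,"dy":0,"dz":0.05,"claw":0},{"ax":0,"ay":0,"az":0,"dx":0,"dy":0,"dz":0,"claw":0},{"ax":0,"ay":0,"az":0,"dx":0,"dy":0,"dz":0,"claw":0},{"ax":0,"ay":0,"az":0,"dx":0,"dy":0,"dz":0,"claw":0},{"ax":0,"ay":0,"az":0,"dx":0,"dy":0,"dz":0,"claw":0}]' 50
python3 -m inch '[{"ax":0,"ay":0,"az":0,"dx":0,"dy":0,"dz":0,"claw":0},{"ax":0,"ay":0,"az":0,"dx":0,"dy":0,"dz":0,"claw":0}]'
```

```text
t: 6.45
position: [0.4546, -0.3904, 0.0894]
orientation: [0.944, 0.329, -0.001, -0.001]
ft_force: [0.1, 1.2, -0.4]
finger_gap: 0.0549
grip_force: 0.0
t: 6.65
position: [0.4546, -0.3904, 0.0893]
orientation: [0.944, 0.329, -0.001, -0.001]
ft_force: [-0.5, 0.1, 0.5]
finger_gap: 0.0391
grip_force: 0.0
```

```bash
python3 -m inch '[{"ax":0,"ay":0,"az":0,"dx":0,"dy":0,"dz":0,"claw":0},{"ax":0,"ay":0,"az":0,"dx":0,"dy":0,"dz":0,"claw":0},{"ax":0,"ay":0,"az":0,"dx":0,"dy":0,"dz":0,"claw":0}]' 
python3 -m inch '[{"ax":0,"ay":0,"az":0,"dx":0,"dy":0,"dz":-0.3,"claw":0},{"ax":0,"ay":0,"az":0,"dx":0,"dy":0,"dz":-0.8,"claw":0},{"ax":0,"ay":0,"az":0,"dx":0,"dy":0,"dz":-1,"claw":0},{"ax":0,"ay":0,"az":0,"dx":0,"dy":0,"dz":-1,"claw":0},{"ax":0,"ay":0,"az":0,"dx":0,"dy":0,"dz":0,"claw":0}]'
python3 - <<'E'
from h import *
print(env.get_state()['qpos'])
to([.4545-.06,-.39+.12,.215],SYAW)
E
```

```text
t: 6.95
position: [0.4546, -0.3904, 0.0893]
orientation: [0.944, 0.329, -0.001, -0.001]
ft_force: [-0.2, -0.2, -0.1]
finger_gap: 0.0278
grip_force: 49.9
t: 7.45
position: [0.4563, -0.3938, 0.2193]
orientation: [0.944, 0.329, 0.002, 0.003]
ft_force: [0.7, 0.3, -1.7]
finger_gap: 0.0277
grip_force: 49.9
[-0.07778929  0.53738363  1.03366176  1.7817614  -0.51459095  1.11298688
  0.22716601]
d [ 0.71 -3.38  0.08] turn [ 0.013 -0.007  0.981]
```

```bash
python3 -m inch '[{"ax":0,"ay":0,"az":0,"dx":0,"dy":-0.9,"dz":0,"claw":0},{"ax":0,"ay":0,"az":0.24,"dx":0,"dy":-0.9,"dz":0,"claw":0},{"ax":0,"ay":0,"az":0.24,"dx":0,"dy":-0.9,"dz":0,"claw":0},{"ax":0,"ay":0,"az":0.24,"dx":0,"dy":-0.9,"dz":0,"claw":0},{"ax":0,"ay":0,"az":0.25,"dx":0,"dy":0,"dz":0,"claw":0}]'
python3 -m inch '[{"ax":0,"ay":0,"az":0,"dx":0,"dy":0,"dz":0,"claw":0}]'
cat >> h.py <<'E'
def st(s=None):
    s=s or env.get_state(); p=R.from_euler('z',-SYAW).apply(np.array(s['position'])-SO); z=R.from_quat(s['orientation']).apply([0,0,1]); 
    lean=np.degrees(np.arctan2(z[:2]@[np.cos(SYAW),np.sin(SYAW)],-z[2])); print('stTCP mm',(p*1000).round(1),'lean',lean.round(2),'F',np.round(s['ft_force'],1),'t',s['t'])
def sto(x,y,z,lean):
    s=env.get_state(); st(s); to(SO+R.from_euler('z',SYAW).apply([x/1000,y/1000,z/1000]),SYAW,np.radians(lean),s)
E
python3 - <<'E'
from h import *
print(env.get_state()['qpos'])
sto(-100,30,200,0)
E
```

```text
t: 7.95
position: [0.3751, -0.2661, 0.2119]
orientation: [0.997, 0.083, -0.002, -0.005]
ft_force: [0.4, -1.9, -1.4]
finger_gap: 0.0274
grip_force: 49.9
t: 8.05
position: [0.3771, -0.2701, 0.2133]
orientation: [0.996, 0.085, -0.001, -0.002]
ft_force: [0.2, -0.7, -1.3]
finger_gap: 0.0277
grip_force: 49.9
[-0.49568533  0.32074335  1.26640708  2.08737891 -0.36945709  0.99176219
 -0.4357963 ]
stTCP mm [-273.1  -44.2  213.3] lean -0.08 F [ 0.2 -0.7 -1.3] t 8.05
d [ 4.35 -1.8   0.34] turn [-0.008  0.002  0.025]
```

```bash
python3 -m inch '[{"ax":0,"ay":0,"az":0,"dx":0.87,"dy":-0.36,"dz":0,"claw":0},{"ax":0,"ay":0,"az":0,"dx":0.87,"dy":-0.36,"dz":0,"claw":0},{"ax":0,"ay":0,"az":0,"dx":0.87,"dy":-0.36,"dz":0,"claw":0},{"ax":0,"ay":0,"az":0,"dx":0.87,"dy":-0.36,"dz":0,"claw":0},{"ax":0,"ay":0,"az":0.03,"dx":0.87,"dy":-0.36,"dz":0,"claw":0}]'
python3 -m inch '[{"ax":0,"ay":0.23,"az":0,"dx":0,"dy":0,"dz":0,"claw":0},{"ax":0,"ay":0.23,"az":0,"dx":0,"dy":0,"dz":0,"claw":0},{"ax":0,"ay":0.23,"az":0,"dx":0,"dy":0,"dz":0,"claw":0},{"ax":0,"ay":0.23,"az":0,"dx":0,"dy":0,"dz":0,"claw":0},{"ax":0,"ay":0.25,"az":0,"dx":0,"dy":0,"dz":0,"claw":0}]'
python3 -m inch '[{"ax":0,"ay":0,"az":0,"dx":0,"dy":0,"dz":0,"claw":0},{"ax":0,"ay":0,"az":0,"dx":0,"dy":0,"dz":0,"claw":0}]'
python3 - <<'E'
from h import *
print(env.get_state()['qpos'])
sto(-100,30,165,35)
sto(1,30,165,35)
sto(1,30,145,35)
E
```

```text
t: 8.55
position: [0.5382, -0.1718, 0.2132]
orientation: [0.997, 0.077, -0.001, -0.001]
ft_force: [0.3, -1.7, -2.4]
finger_gap: 0.0278
grip_force: 49.9
t: 9.05
position: [0.5364, -0.1724, 0.2083]
orientation: [0.961, 0.074, 0.264, -0.025]
ft_force: [-0.0, 0.2, -2.9]
finger_gap: 0.0278
grip_force: 49.9
t: 9.25
position: [0.538, -0.1744, 0.2093]
orientation: [0.962, 0.072, 0.263, -0.025]
ft_force: [0.2, -0.5, -2.2]
finger_gap: 0.0277
grip_force: 49.9
[-0.32083036  0.20429546  0.80546897  2.18468533 -0.94937625  0.55496657
 -0.21673767]
stTCP mm [-99.3  25.4 209.3] lean 30.63 F [ 0.2 -0.5 -2.2] t 9.25
d [-0.58 -0.1   0.94] turn [-0.012  0.146 -0.018]
stTCP mm [-99.3  25.4 209.3] lean 30.63 F [ 0.2 -0.5 -2.2] t 9.25
d [ 1.59 -0.11  2.23] turn [-0.012  0.146 -0.018]
stTCP mm [-99.3  25.4 209.3] lean 30.63 F [ 0.2 -0.5 -2.2] t 9.25
d [ 1.34 -0.11  2.66] turn [-0.012  0.146 -0.018]
```

```bash
python3 -m inch '[{"ax":0,"ay":0.15,"az":-0.02,"dx":0,"dy":-0.11,"dz":0,"claw":0},{"ax":0,"ay":0,"az":0,"dx":0.35,"dy":0,"dz":0.6,"claw":0},{"ax":0,"ay":0,"az":0,"dx":0.35,"dy":0,"dz":0.6,"claw":0},{"ax":0,"ay":0,"az":0,"dx":0.35,"dy":0,"dz":0.6,"claw":0},{"ax":0,"ay":0,"az":0,"dx":0.2,"dy":0,"dz":0.4,"claw":0}]'
python3 -m inch '[{"ax":0,"ay":0,"az":0,"dx":0,"dy":0,"dz":0,"claw":0},{"ax":0,"ay":0,"az":0,"dx":0,"dy":0,"dz":0,"claw":0}]'
python3 - <<'E'
from h import *
sto(1,30,140,35); c=snap('side','s2'); cv2.imwrite('pics/s2c.png',cv2.resize(c['image'][130:310,240:440,::-1],None,fx=3,fy=3))
E
```

```text
t: 9.75
position: [0.6299, -0.1547, 0.1582]
orientation: [0.957, 0.076, 0.28, -0.029]
ft_force: [-0.6, 0.3, -2.5]
finger_gap: 0.0278
grip_force: 49.9
t: 9.95
position: [0.6275, -0.1554, 0.1586]
orientation: [0.957, 0.075, 0.28, -0.029]
ft_force: [0.3, -0.6, -2.2]
finger_gap: 0.0277
grip_force: 49.9
stTCP mm [ -7.9  30.2 158.6] lean 32.65 F [ 0.3 -0.6 -2.2] t 9.95
d [-0.06  0.01  0.51] turn [-0.025  0.078 -0.006]
```

View pics/s2c.png

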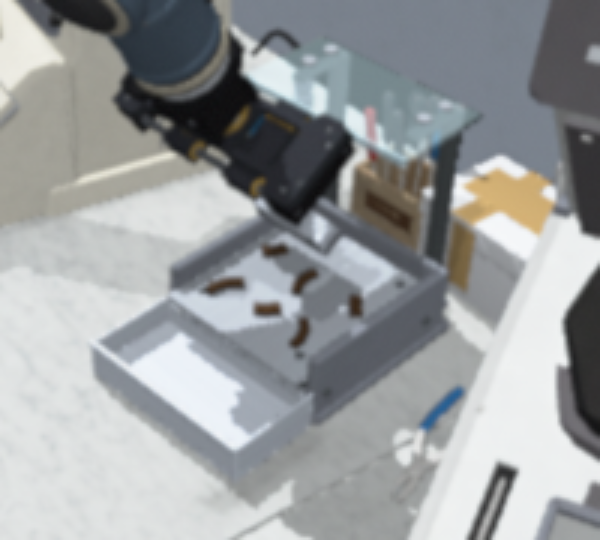

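The edge is over the plate behind the back chips with nothing touched. I go down to just above the plate and start feeling.

```bash
python3 -m inch '[{"ax":-0.02,"ay":0.08,"az":0,"dx":0.2,"dy":0,"dz":0.15,"claw":0},{"ax":0,"ay":0,"az":0,"dx":-0.11,"dy":0,"dz":0.16,"claw":0},{"ax":0,"ay":0,"az":0,"dx":-0.11,"dy":0,"dz":0.16,"claw":0},{"ax":0,"ay":0,"az":0,"dx":0,"dy":0,"dz":0,"claw":0},{"ax":0,"ay":0,"az":0,"dx":0,"dy":0,"dz":0,"claw":0}]'
python3 - <<'E'
from h import *
sto(1,30,140,35)
E
python3 -m inch '[{"ax":0,"ay":0,"az":0,"dx":-0.03,"dy":0,"dz":0.04,"claw":0},{"ax":0,"ay":0,"az":0,"dx":0,"dy":0,"dz":0,"claw":0},{"ax":0,"ay":0,"az":0,"dx":0,"dy":0,"dz":0,"claw":0}]' | grep -E 'pos|ft'
python3 -c "
from h import *
st()"
```

```text
t: 10.5
position: [0.6367, -0.1543, 0.1437]
orientation: [0.951, 0.072, 0.301, -0.025]
ft_force: [0.7, -0.4, -1.6]
finger_gap: 0.0279
grip_force: 49.9
stTCP mm [  1.4  29.9 143.7] lean 35.16 F [ 0.7 -0.4 -1.6] t 10.5
d [-0.06 -0.    0.07] turn [-0.003 -0.005 -0.01 ]
position: [0.637, -0.1534, 0.1416]
ft_force: [0.3, -0.6, -2.6]
stTCP mm [  1.8  30.7 141.6] lean 35.19 F [ 0.3 -0.6 -2.6] t 10.8
```

```bash
python3 -m inch '[{"ax":0,"ay":0,"az":0,"dx":-0.03,"dy":0,"dz":0.04,"claw":0},{"ax":0,"ay":0,"az":0,"dx":0,"dy":0,"dz":0,"claw":0}]' | grep -E 'pos|ft'
python3 -m inch '[{"ax":0,"ay":0,"az":0,"dx":-0.02,"dy":0,"dz":0.03,"claw":0},{"ax":0,"ay":0,"az":0,"dx":0,"dy":0,"dz":0,"claw":0}]' | grep -E 'pos|ft'
python3 -m inch '[{"ax":0,"ay":0,"az":0,"dx":-0.015,"dy":0,"dz":0.02,"claw":0},{"ax":0,"ay":0,"az":0,"dx":0,"dy":0,"dz":0,"claw":0}]' | grep -E 'pos|ft'
```

```text
position: [0.6367, -0.1533, 0.1392]
ft_force: [-0.3, 0.6, -2.6]
position: [0.6368, -0.1536, 0.1379]
ft_force: [-0.5, 0.7, -2.4]
position: [0.637, -0.1537, 0.1374]
ft_force: [-0.5, -0.6, -2.7]
```

```bash
for r in 1; do python3 -m inch '[{"ax":0,"ay":0,"az":0,"dx":-0.03,"dy":0,"dz":0.04,"claw":0},{"ax":0,"ay":0,"az":0,"dx":0,"dy":0,"dz":0,"claw":0}]' | grep -E 'pos|ft'; done
```

```text
position: [0.6372, -0.154, 0.1361]
ft_force: [-0.1, 0.7, -2.2]
```

```bash
python3 -m inch '[{"ax":0,"ay":0,"az":0,"dx":-0.015,"dy":0,"dz":0.02,"claw":0},{"ax":0,"ay":0,"az":0,"dx":0,"dy":0,"dz":0,"claw":0}]' | grep -E 'pos|ft'
```

```text
position: [0.6373, -0.1541, 0.1355]
ft_force: [0.5, 0.1, -2.5]
```

```bash
python3 -m inch '[{"ax":0,"ay":0,"az":0,"dx":-0.03,"dy":0,"dz":0.04,"claw":0},{"ax":0,"ay":0,"az":0,"dx":0,"dy":0,"dz":0,"claw":0}]' | grep -E 'pos|ft'
```

```text
position: [0.6374, -0.1545, 0.1342]
ft_force: [0.5, -1.4, -2.1]
```

```bash
python3 -m inch '[{"ax":0,"ay":0,"az":0,"dx":-0.03,"dy":0,"dz":0.04,"claw":0},{"ax":0,"ay":0,"az":0,"dx":0,"dy":0,"dz":0,"claw":0}]' | grep -E 'pos|ft'
```

```text
position: [0.6376, -0.1548, 0.1329]
ft_force: [0.6, 0.5, -2.9]
```

```bash
python3 -c "
from h import *
st()"
```

```text
stTCP mm [  2.2  29.2 132.9] lean 34.86 F [ 0.6  0.5 -2.9] t 12.2
```

```bash
python3 -m inch '[{"ax":0,"ay":0,"az":0,"dx":-0.03,"dy":0,"dz":0.04,"claw":0},{"ax":0,"ay":0,"az":0,"dx":0,"dy":0,"dz":0,"claw":0}]' | grep -E 'pos|ft'
```

```text
position: [0.638, -0.1549, 0.132]
ft_force: [-0.6, 0.8, -0.1]
```

```bash
python3 -m inch '[{"ax":0,"ay":0,"az":0,"dx":-0.03,"dy":0,"dz":0.04,"claw":0},{"ax":0,"ay":0,"az":0,"dx":0,"dy":0,"dz":0,"claw":0}]' | grep -E 'pos|ft'
```

```text
position: [0.6384, -0.1551, 0.1312]
ft_force: [-2.3, 0.8, 3.4]
```

```bash
python3 -m inch '[{"ax":0,"ay":0,"az":0,"dx":-0.015,"dy":0,"dz":0.02,"claw":0},{"ax":0,"ay":0,"az":0,"dx":0,"dy":0,"dz":0,"claw":0}]' | grep -E 'pos|ft'
```

```text
position: [0.6385, -0.1551, 0.1307]
ft_force: [-4.0, 0.3, 5.9]
```

Contact felt: the plate is at about 52 mm here. Force is about 8 N, so I ease off slightly and begin the draw.

```bash
python3 -m inch '[{"ax":0,"ay":0,"az":0,"dx":-0.09,"dy":0,"dz":-0.08,"claw":0},{"ax":0,"ay":0,"az":0,"dx":-0.1,"dy":0,"dz":-0.07,"claw":0},{"ax":0,"ay":0,"az":0,"dx":0,"dy":0,"dz":0,"claw":0}]' | grep -E 'pos|ft';python3 -c "
from h import *
st()"
```

```text
position: [0.6284, -0.1578, 0.1314]
ft_force: [-1.2, 0.8, 1.7]
stTCP mm [ -7.4  27.7 131.4] lean 34.64 F [-1.2  0.8  1.7] t 13.1
```

```bash
python3 -m inch '[{"ax":0,"ay":0.01,"az":0,"dx":-0.1,"dy":-0.03,"dz":-0.07,"claw":0},{"ax":0,"ay":0,"az":0,"dx":-0.1,"dy":-0.02,"dz":-0.07,"claw":0},{"ax":0,"ay":0,"az":0,"dx":-0.1,"dy":0,"dz":-0.07,"claw":0},{"ax":0,"ay":0,"az":0,"dx":0,"dy":0,"dz":0,"claw":0}]' | grep -E 'pos|ft';python3 -c "
from h import *
st()"
```

```text
position: [0.6133, -0.1592, 0.1332]
ft_force: [-0.5, -0.5, -2.6]
stTCP mm [-22.5  28.6 133.2] lean 34.56 F [-0.5 -0.5 -2.6] t 13.5
```

```bash
python3 -m inch '[{"ax":0,"ay":0,"az":0,"dx":-0.03,"dy":0,"dz":0.04,"claw":0},{"ax":0,"ay":0,"az":0,"dx":0,"dy":0,"dz":0,"claw":0}]' | grep -E 'pos|ft'
```

```text
position: [0.6149, -0.1592, 0.1325]
ft_force: [0.2, -0.2, -1.2]
```

```bash
python3 -m inch '[{"ax":0,"ay":0,"az":0,"dx":-0.015,"dy":0,"dz":0.02,"claw":0},{"ax":0,"ay":0,"az":0,"dx":0,"dy":0,"dz":0,"claw":0}]' | grep -E 'pos|ft'
```

```text
position: [0.6151, -0.1591, 0.1322]
ft_force: [-0.5, -0.2, -2.0]
```

```bash
python3 -m inch '[{"ax":0,"ay":0,"az":0,"dx":-0.025,"dy":0,"dz":0.03,"claw":0},{"ax":0,"ay":0,"az":0,"dx":0,"dy":0,"dz":0,"claw":0}]' | grep -E 'pos|ft'
```

```text
position: [0.6152, -0.1593, 0.1315]
ft_force: [-1.0, 1.5, 1.3]
```

```bash
python3 -m inch '[{"ax":0,"ay":0,"az":0,"dx":-0.01,"dy":0,"dz":0.015,"claw":0},{"ax":0,"ay":0,"az":0,"dx":0,"dy":0,"dz":0,"claw":0}]' | grep -E 'pos|ft'; python3 -c "
from h import *
st()"
```

```text
position: [0.6153, -0.1593, 0.1312]
ft_force: [-3.2, 1.4, 3.3]
stTCP mm [-20.6  28.3 131.2] lean 34.5 F [-3.2  1.4  3.3] t 14.3
```

```bash
python3 -m inch '[{"ax":0,"ay":0.01,"az":0,"dx":-0.07,"dy":-0.01,"dz":-0.04,"claw":0},{"ax":0,"ay":0,"az":0,"dx":-0.1,"dy":-0.01,"dz":-0.06,"claw":0},{"ax":0,"ay":0,"az":0,"dx":-0.05,"dy":-0.01,"dz":-0.03,"claw":0},{"ax":0,"ay":0,"az":0,"dx":0,"dy":0,"dz":0,"claw":0}]' | grep -E 'pos|ft'; python3 -c "
from h import *
st()"
```

```text
position: [0.6048, -0.1616, 0.1322]
ft_force: [0.1, -0.2, -0.9]
stTCP mm [-31.3  27.6 132.2] lean 34.49 F [ 0.1 -0.2 -0.9] t 14.7
```

```bash
python3 -m inch '[{"ax":0,"ay":0.01,"az":0,"dx":-0.08,"dy":-0.02,"dz":-0.03,"claw":0},{"ax":0,"ay":0,"az":0,"dx":-0.08,"dy":-0.02,"dz":-0.03,"claw":0},{"ax":0,"ay":0,"az":0,"dx":-0.08,"dy":-0.02,"dz":-0.03,"claw":0},{"ax":0,"ay":0,"az":0,"dx":0,"dy":0,"dz":0,"claw":0}]' | grep -E 'pos|ft'; python3 -c "
from h import *
st()"
```

```text
position: [0.5956, -0.1619, 0.1332]
ft_force: [0.2, 0.3, -1.9]
stTCP mm [-40.4  28.7 133.2] lean 34.51 F [ 0.2  0.3 -1.9] t 15.1
```

```bash
python3 -m inch '[{"ax":0,"ay":0,"az":0,"dx":-0.025,"dy":0,"dz":0.03,"claw":0},{"ax":0,"ay":0,"az":0,"dx":0,"dy":0,"dz":0,"claw":0}]' | grep -E 'pos|ft'; python3 -c "
from h import *
st()"
```

```text
position: [0.5962, -0.1621, 0.1323]
ft_force: [0.2, -0.2, -2.2]
stTCP mm [-39.9  28.5 132.3] lean 34.47 F [ 0.2 -0.2 -2.2] t 15.3
```

```bash
python3 -m inch '[{"ax":0,"ay":0,"az":0,"dx":-0.025,"dy":0,"dz":0.03,"claw":0},{"ax":0,"ay":0,"az":0,"dx":0,"dy":0,"dz":0,"claw":0}]' | grep -E 'pos|ft'; python3 - <<'E'
from h import *
st(); c=snap('top','t3')
# brown pixels on plate, station coords
c=snap('side','s3');P=pts(c);im=c['image'].astype(int)
q=(P-SO)@R.from_euler('z',SYAW).as_matrix()
br=(im[...,0]-im[...,2]>18)&(im.sum(2)<260)&(abs(q[...,0])<.16)&(abs(q[...,1])<.08)&(q[...,2]<.08)
n,l,s,ce=cv2.connectedComponentsWithStats(br.astype(np.uint8))
for i in range(1,n):
    if s[i,4]>2: print(ce[i].round(),s[i,4],(q[l==i].mean(0)*1000).round(1))
E
```

```text
position: [0.5964, -0.1621, 0.1317]
ft_force: [-1.8, 1.1, 0.7]
stTCP mm [-39.7  28.4 131.7] lean 34.44 F [-1.8  1.1  0.7] t 15.5
[392. 212.] 33 [140.6 -60.9  52.6]
[317. 223.] 39 [-33.8  42.4  54. ]
[330. 232.] 34 [-35.   -6.4  54.5]
[358. 232.] 14 [ 14.8 -53.3  55. ]
[340. 241.] 13 [-40.6 -44.   54.3]
```

```bash
python3 -m inch '[{"ax":0,"ay":0.01,"az":0,"dx":-0.1,"dy":-0.02,"dz":-0.035,"claw":0},{"ax":0,"ay":0,"az":0,"dx":-0.1,"dy":-0.02,"dz":-0.035,"claw":0},{"ax":0,"ay":0,"az":0,"dx":-0.1,"dy":-0.02,"dz":-0.035,"claw":0}]' | grep -E 'pos|ft'; python3 -c "
from h import *
st()"
python3 -m inch '[{"ax":0,"ay":0,"az":0,"dx":0,"dy":0,"dz":0,"claw":0}]' | grep -E 'pos|ft'; python3 -c "
from h import *
st()"
```

```text
position: [0.5843, -0.1638, 0.132]
ft_force: [1.2, -0.3, -0.7]
stTCP mm [-51.8  28.6 132. ] lean 34.39 F [ 1.2 -0.3 -0.7] t 15.9
position: [0.584, -0.1639, 0.1319]
ft_force: [-0.5, -0.4, -1.1]
stTCP mm [-52.2  28.6 131.9] lean 34.37 F [-0.5 -0.4 -1.1] t 16.0
```

```bash
python3 -m inch '[{"ax":0,"ay":0.01,"az":0,"dx":-0.11,"dy":-0.02,"dz":-0.03,"claw":0},{"ax":0,"ay":0,"az":0,"dx":-0.11,"dy":-0.02,"dz":-0.035,"claw":0},{"ax":0,"ay":0,"az":0,"dx":-0.11,"dy":-0.02,"dz":-0.035,"claw":0},{"ax":0,"ay":0,"az":0,"dx":-0.11,"dy":-0.02,"dz":-0.035,"claw":0}]' | grep -E 'pos|ft'; python3 -c "
from h import *
st()"
```

```text
position: [0.5677, -0.1656, 0.1317]
ft_force: [1.8, 0.5, 0.7]
stTCP mm [-68.6  29.4 131.7] lean 34.28 F [1.8 0.5 0.7] t 16.4
```

```bash
python3 -m inch '[{"ax":0,"ay":0.01,"az":0,"dx":-0.11,"dy":-0.02,"dz":-0.035,"claw":0},{"ax":0,"ay":0.01,"az":0,"dx":-0.11,"dy":-0.02,"dz":-0.035,"claw":0},{"ax":0,"ay":0,"az":0,"dx":-0.11,"dy":-0.02,"dz":-0.035,"claw":0},{"ax":0,"ay":0,"az":0,"dx":-0.11,"dy":-0.02,"dz":-0.035,"claw":0}]' | grep -E 'pos|ft'; python3 -c "
from h import *
st()"
```

```text
position: [0.5506, -0.1687, 0.1322]
ft_force: [1.3, -0.8, -0.9]
stTCP mm [-85.9  29.1 132.2] lean 34.37 F [ 1.3 -0.8 -0.9] t 16.8
```

```bash
python3 -m inch '[{"ax":0,"ay":0.01,"az":0,"dx":-0.12,"dy":-0.02,"dz":-0.025,"claw":0},{"ax":0,"ay":0.01,"az":0,"dx":-0.12,"dy":-0.02,"dz":-0.03,"claw":0},{"ax":0,"ay":0,"az":0,"dx":-0.11,"dy":-0.02,"dz":-0.03,"claw":0}]' | grep -E 'pos|ft'; python3 -c "
from h import *
st()"
```

```text
position: [0.5377, -0.1711, 0.1324]
ft_force: [2.6, -1.8, -1.4]
stTCP mm [-99.1  28.6 132.4] lean 34.55 F [ 2.6 -1.8 -1.4] t 17.1
```

```bash
python3 -m inch '[{"ax":0,"ay":0,"az":0,"dx":-0.13,"dy":-0.02,"dz":-0.015,"claw":0},{"ax":0,"ay":0,"az":0,"dx":-0.12,"dy":-0.02,"dz":-0.025,"claw":0},{"ax":0,"ay":0,"az":0,"dx":-0.11,"dy":-0.02,"dz":-0.03,"claw":0}]' | grep -E 'pos|ft'; python3 -c "
from h import *
st()"
```

```text
position: [0.526, -0.1729, 0.1311]
ft_force: [5.3, -2.8, 3.2]
stTCP mm [-110.9   28.7  131.1] lean 34.42 F [ 5.3 -2.8  3.2] t 17.4
```

```bash
python3 -m inch '[{"ax":0,"ay":0,"az":0,"dx":-0.11,"dy":-0.02,"dz":-0.055,"claw":0},{"ax":0,"ay":0,"az":0,"dx":-0.11,"dy":-0.02,"dz":-0.05,"claw":0},{"ax":0,"ay":0,"az":0,"dx":-0.11,"dy":-0.02,"dz":-0.05,"claw":0},{"ax":0,"ay":0,"az":0,"dx":-0.11,"dy":-0.02,"dz":-0.05,"claw":0},{"ax":0,"ay":0,"az":0,"dx":-0.05,"dy":0,"dz":-0.03,"claw":0}]' | grep -E 'pos|ft'; python3 - <<'E'
from h import *
st()
c=snap('side','s4');P=pts(c);im=c['image'].astype(int)
q=(P-SO)@R.from_euler('z',SYAW).as_matrix()
br=(im[...,0]-im[...,2]>18)&(im.sum(2)<260)&(abs(q[...,0])<.16)&(abs(q[...,1])<.08)&(q[...,2]<.08)
n,l,s,ce=cv2.connectedComponentsWithStats(br.astype(np.uint8))
for i in range(1,n):
    if s[i,4]>2: print(ce[i].round(),s[i,4],(q[l==i].mean(0)*1000).round(1))
E
```

```text
position: [0.5011, -0.1716, 0.1276]
ft_force: [0.0, 0.7, -2.5]
stTCP mm [-135.3   33.9  127.6] lean 33.96 F [ 0.   0.7 -2.5] t 17.9
[392. 213.] 36 [140.2 -61.   50.6]
[358. 232.] 11 [ 13.9 -54.8  56. ]
[340. 241.] 17 [-42.1 -45.7  54.7]
[322. 242.] 23 [-75.9 -17.7  54.2]
[301. 246.] 9 [-92.3  40.2  14.9]
[289. 247.] 16 [-116.8   57.7   14.9]
[313. 261.] 11 [-108.6  -21.2   15.5]
```

Three offcuts are in the pan. One is near the lip at y=-18, and two are untouched at y≈-46 and -55. I lift, then go back for a right-hand pass.

```bash
python3 -m inch '[{"ax":0,"ay":0.03,"az":0,"dx":0.25,"dy":0,"dz":-0.4,"claw":0},{"ax":0,"ay":0,"az":0,"dx":0.25,"dy":0,"dz":-0.4,"claw":0},{"ax":0,"ay":0,"az":0,"dx":0.3,"dy":0.4,"dz":0,"claw":0},{"ax":0,"ay":0,"az":0,"dx":0.6,"dy":0.4,"dz":0.4,"claw":0},{"ax":0,"ay":0,"az":0,"dx":0.6,"dy":0.4,"dz":0.4,"claw":0}]' | grep -E 'pos|ft'
python3 -m inch '[{"ax":0,"ay":0,"az":0,"dx":0.4,"dy":0.4,"dz":0.25,"claw":0},{"ax":0,"ay":0,"az":0,"dx":0,"dy":0,"dz":0,"claw":0},{"ax":0,"ay":0,"az":0,"dx":0,"dy":0,"dz":0,"claw":0}]' | grep -E 'pos|ft'
python3 - <<'E'
from h import *
sto(1,-31,150,35)
sto(1,-31,138,35)
E
```

```text
position: [0.5767, -0.2104, 0.1723]
ft_force: [-0.6, -0.2, -2.6]
position: [0.5975, -0.2216, 0.1718]
ft_force: [-0.7, -0.5, -2.9]
stTCP mm [-47.8 -30.5 171.8] lean 34.89 F [-0.7 -0.5 -2.9] t 18.75
d [0.69 0.07 1.14] turn [-0.097  0.004 -0.009]
stTCP mm [-47.8 -30.5 171.8] lean 34.89 F [-0.7 -0.5 -2.9] t 18.75
d [0.52 0.08 1.39] turn [-0.097  0.004 -0.009]
```

```bash
python3 -m inch '[{"ax":-0.1,"ay":0,"az":0,"dx":0.17,"dy":0.02,"dz":0.3,"claw":0},{"ax":0,"ay":0,"az":0,"dx":0.17,"dy":0.02,"dz":0.3,"claw":0},{"ax":0,"ay":0,"az":0,"dx":0.17,"dy":0.02,"dz":0.3,"claw":0},{"ax":0,"ay":0,"az":0,"dx":0.15,"dy":0.01,"dz":0.28,"claw":0},{"ax":0,"ay":0,"az":0,"dx":0,"dy":0,"dz":0,"claw":0}]' | grep -E 'pos|ft'
python3 - <<'E'
from h import *
sto(1,-31,138,35)
E
```

```text
position: [0.6477, -0.2171, 0.1483]
ft_force: [0.6, -0.0, -1.8]
stTCP mm [  2.4 -33.9 148.3] lean 34.96 F [ 0.6 -0.  -1.8] t 19.25
d [-0.18 -0.07  0.19] turn [ 0.005  0.001 -0.009]
```

```bash
python3 -m inch '[{"ax":0,"ay":0,"az":0,"dx":-0.1,"dy":-0.07,"dz":0.12,"claw":0},{"ax":0,"ay":0,"az":0,"dx":-0.1,"dy":0,"dz":0.12,"claw":0},{"ax":0,"ay":0,"az":0,"dx":0,"dy":0,"dz":0,"claw":0}]' | grep -E 'pos|ft'
python3 -m inch '[{"ax":0,"ay":0,"az":0,"dx":-0.03,"dy":0,"dz":0.04,"claw":0},{"ax":0,"ay":0,"az":0,"dx":0,"dy":0,"dz":0,"claw":0}]' | grep -E 'pos|ft'
python3 - <<'E'
from h import *
sto(1,-31,132,35)
E
```

```text
position: [0.6437, -0.2153, 0.1354]
ft_force: [1.1, -0.5, -3.7]
position: [0.6448, -0.2157, 0.1348]
ft_force: [0.3, -0.2, -1.8]
stTCP mm [ -0.2 -32.  134.8] lean 34.97 F [ 0.3 -0.2 -1.8] t 19.75
d [-0.02 -0.03  0.07] turn [ 0.009  0.001 -0.011]
```

```bash
python3 -m inch '[{"ax":0,"ay":0,"az":0,"dx":-0.03,"dy":-0.02,"dz":0.045,"claw":0},{"ax":0,"ay":0,"az":0,"dx":0,"dy":0,"dz":0,"claw":0}]' | grep -E 'pos|ft'
python3 -m inch '[{"ax":0,"ay":0,"az":0,"dx":-0.02,"dy":-0.02,"dz":0.03,"claw":0},{"ax":0,"ay":0,"az":0,"dx":0,"dy":0,"dz":0,"claw":0}]' | grep -E 'pos|ft'
```

```text
position: [0.6449, -0.2144, 0.1327]
ft_force: [-0.6, -0.1, -3.2]
position: [0.6452, -0.214, 0.1317]
ft_force: [-0.6, -0.3, -0.7]
```

```bash
python3 -m inch '[{"ax":0,"ay":0,"az":0,"dx":-0.02,"dy":0,"dz":0.03,"claw":0},{"ax":0,"ay":0,"az":0,"dx":0,"dy":0,"dz":0,"claw":0}]' | grep -E 'pos|ft'; python3 -c "
from h import *
sto(1,-31,132,35)"
```

```text
position: [0.6453, -0.2141, 0.1307]
ft_force: [-3.1, -0.2, 4.4]
stTCP mm [  0.6 -30.5 130.7] lean 35.05 F [-3.1 -0.2  4.4] t 20.35
d [ 0.03  0.01 -0.02] turn [ 0.01  -0.002 -0.009]
```

```bash
python3 -m inch '[{"ax":0,"ay":0,"az":0,"dx":-0.1,"dy":-0.01,"dz":-0.045,"claw":0},{"ax":0,"ay":0,"az":0,"dx":-0.1,"dy":-0.01,"dz":-0.035,"claw":0},{"ax":0,"ay":0.01,"az":0,"dx":-0.1,"dy":-0.01,"dz":-0.035,"claw":0}]' | grep -E 'pos|ft'; python3 -c "
from h import *
sto(-11,-31,131.3,35)"
```

```text
position: [0.6349, -0.2146, 0.1293]
ft_force: [3.6, 0.6, 5.9]
stTCP mm [ -9.8 -29.5 129.3] lean 35.58 F [3.6 0.6 5.9] t 20.65
d [ 0.    0.04 -0.06] turn [ 0.013 -0.019 -0.007]
```

```bash
python3 -m inch '[{"ax":0.01,"ay":-0.01,"az":0,"dx":-0.1,"dy":0.01,"dz":-0.075,"claw":0},{"ax":0,"ay":0,"az":0,"dx":-0.1,"dy":0.01,"dz":-0.06,"claw":0},{"ax":0,"ay":0,"az":0,"dx":-0.1,"dy":0.01,"dz":-0.055,"claw":0}]' | grep -E 'pos|ft'; python3 -c "
from h import *
sto(-24,-31,131.3,35)"
```

```text
position: [0.6211, -0.2174, 0.1287]
ft_force: [4.0, 0.6, 6.5]
stTCP mm [-23.9 -30.1 128.7] lean 35.27 F [4.  0.6 6.5] t 20.95
d [ 0.04  0.02 -0.05] turn [ 0.001 -0.009 -0.006]
```

```bash
python3 -m inch '[{"ax":0.0,"ay":-0.01,"az":0,"dx":-0.09,"dy":0.01,"dz":-0.085,"claw":0},{"ax":0,"ay":0,"az":0,"dx":-0.1,"dy":0.01,"dz":-0.07,"claw":0},{"ax":0,"ay":0,"az":0,"dx":-0.1,"dy":0.01,"dz":-0.065,"claw":0}]' | grep -E 'pos|ft'; python3 -c "
from h import *
sto(-37,-31,131.3,35)"
```

```text
position: [0.606, -0.2208, 0.1285]
ft_force: [4.1, 1.8, 6.6]
stTCP mm [-39.3 -31.1 128.5] lean 34.89 F [4.1 1.8 6.6] t 21.25
d [ 0.09 -0.   -0.02] turn [-0.     0.004 -0.007]
```

```bash
python3 -m inch '[{"ax":0.0,"ay":0,"az":0,"dx":-0.08,"dy":0.01,"dz":-0.095,"claw":0},{"ax":0,"ay":0,"az":0,"dx":-0.1,"dy":0.01,"dz":-0.075,"claw":0},{"ax":0,"ay":0,"az":0,"dx":-0.1,"dy":0,"dz":-0.07,"claw":0}]' | grep -E 'pos|ft'; python3 -c "
from h import *
sto(-54,-31,131.3,35)"
```

```text
position: [0.5901, -0.2242, 0.1287]
ft_force: [3.3, 0.8, 5.1]
stTCP mm [-55.5 -31.9 128.7] lean 34.74 F [3.3 0.8 5.1] t 21.55
d [ 0.07 -0.02 -0.03] turn [-0.001  0.009 -0.009]
```

```bash
python3 -m inch '[{"ax":0.0,"ay":0.01,"az":0,"dx":-0.09,"dy":-0.02,"dz":-0.085,"claw":0},{"ax":0,"ay":0,"az":0,"dx":-0.1,"dy":-0.01,"dz":-0.075,"claw":0},{"ax":0,"ay":0.01,"az":0,"dx":-0.1,"dy":-0.01,"dz":-0.075,"claw":0},{"ax":0,"ay":0,"az":0,"dx":-0.1,"dy":-0.01,"dz":-0.075,"claw":0}]' | grep -E 'pos|ft'; python3 -c "
from h import *
sto(-75,-31,131.3,35)"
```

```text
position: [0.5688, -0.2251, 0.1287]
ft_force: [2.1, 0.5, 2.8]
stTCP mm [-76.8 -29.6 128.7] lean 35.22 F [2.1 0.5 2.8] t 21.95
d [ 0.07  0.04 -0.03] turn [-0.002 -0.007 -0.011]
```

Steady at about 5 N; continue.

```bash
python3 -m inch '[{"ax":0.0,"ay":0,"az":0,"dx":-0.1,"dy":0.02,"dz":-0.072,"claw":0},{"ax":0,"ay":0,"az":0,"dx":-0.1,"dy":0.01,"dz":-0.072,"claw":0},{"ax":0,"ay":0,"az":0,"dx":-0.1,"dy":0.01,"dz":-0.072,"claw":0},{"ax":0,"ay":0,"az":0,"dx":-0.1,"dy":0,"dz":-0.072,"claw":0}]' | grep -E 'pos|ft'; python3 -c "
from h import *
sto(-97,-31,131.3,35)"
```

```text
position: [0.5497, -0.2298, 0.129]
ft_force: [1.0, 0.9, -0.2]
stTCP mm [-96.3 -31.2 129. ] lean 35.22 F [ 1.   0.9 -0.2] t 22.35
d [ 0.02 -0.01 -0.06] turn [-0.002 -0.007 -0.011]
```

```bash
python3 -m inch '[{"ax":0.0,"ay":0,"az":0,"dx":-0.11,"dy":0.01,"dz":-0.06,"claw":0},{"ax":0,"ay":0,"az":0,"dx":-0.1,"dy":0.01,"dz":-0.065,"claw":0},{"ax":0,"ay":0,"az":0,"dx":-0.1,"dy":0,"dz":-0.065,"claw":0}]' | grep -E 'pos|ft'; python3 -c "
from h import *
sto(-110,-31,131.3,35)"
```

```text
position: [0.5361, -0.2329, 0.1285]
ft_force: [2.0, 0.1, -0.0]
stTCP mm [-110.2  -32.2  128.5] lean 35.28 F [ 2.   0.1 -0. ] t 22.65
d [ 0.04 -0.03 -0.05] turn [-0.001 -0.009 -0.01 ]
```

```bash
python3 -m inch '[{"ax":0.0,"ay":0,"az":0,"dx":-0.11,"dy":-0.02,"dz":-0.07,"claw":0},{"ax":0,"ay":0,"az":0,"dx":-0.1,"dy":0,"dz":-0.065,"claw":0},{"ax":0,"ay":0,"az":0,"dx":-0.1,"dy":0,"dz":-0.07,"claw":0},{"ax":0,"ay":0,"az":0,"dx":-0.1,"dy":0,"dz":-0.07,"claw":0},{"ax":0,"ay":0,"az":0,"dx":-0.1,"dy":0,"dz":-0.07,"claw":0}]' | grep -E 'pos|ft'
python3 -m inch '[{"ax":0,"ay":0,"az":0,"dx":0,"dy":0,"dz":0,"claw":0},{"ax":0,"ay":0,"az":0,"dx":0,"dy":0,"dz":0,"claw":0}]' | grep -E 'pos|ft'
cat > chips.py <<'E'
from h import *
import sys
sto(-135,0,160,35)
for nm in('side','top'):
    c=snap(nm,nm+sys.argv[1]);P=pts(c);im=c['image'].astype(int)
    q=(P-SO)@R.from_euler('z',SYAW).as_matrix()
    br=(im[...,0]-im[...,2]>(18 if nm=='side' else 10))&(im.sum(2)<260)&(abs(q[...,0])<.16)&(abs(q[...,1])<.085)&(q[...,2]<.08)&(q[...,0]<.09)
    n,l,s,ce=cv2.connectedComponentsWithStats(br.astype(np.uint8))
    for i in range(1,n):
        if s[i,4]>2: print(nm,ce[i].round(),s[i,4],(q[l==i].mean(0)*1000).round(1))
E
python3 chips.py 5
```

```text
position: [0.5107, -0.2356, 0.1273]
ft_force: [-0.1, 0.9, -2.0]
position: [0.5117, -0.2358, 0.1279]
ft_force: [-0.4, 0.6, -2.8]
stTCP mm [-134.8  -31.2  127.9] lean 35.26 F [-0.4  0.6 -2.8] t 23.35
d [ 0.45 -0.78 -0.66] turn [-0.001 -0.009 -0.011]
side [288. 247.] 17 [-116.7   58.6   14.4]
side [298. 248.] 6 [-102.5   38.5   15.2]
side [320. 256.] 6 [-91.8 -28.1  25.4]
side [313. 261.] 19 [-108.2  -20.3   15.3]
side [329. 266.] 13 [-92.6 -59.9  15.6]
```

```bash
python3 -m inch '[{"ax":0,"ay":0,"az":0,"dx":0.3,"dy":0,"dz":-0.4,"claw":0},{"ax":0,"ay":0,"az":0,"dx":0.4,"dy":0,"dz":-0.6,"claw":0},{"ax":0,"ay":0,"az":0,"dx":0.2,"dy":0.3,"dz":-0.7,"claw":0},{"ax":0,"ay":0,"az":0,"dx":-0.5,"dy":0.5,"dz":-0.7,"claw":0},{"ax":0,"ay":0,"az":0,"dx":-0.7,"dy":0.5,"dz":-0.5,"claw":0}]' | grep -E 'pos|ft'
python3 -m inch '[{"ax":0,"ay":-0.25,"az":0,"dx":-0.4,"dy":0.4,"dz":-0.2,"claw":0},{"ax":0,"ay":-0.25,"az":0,"dx":0,"dy":0,"dz":0,"claw":0},{"ax":0,"ay":-0.25,"az":0,"dx":0,"dy":0,"dz":0,"claw":0},{"ax":0,"ay":-0.25,"az":0,"dx":0,"dy":0,"dz":0,"claw":0},{"ax":0,"ay":-0.18,"az":0,"dx":0,"dy":0,"dz":0,"claw":0}]' | grep -E 'pos|ft'
python3 chips.py 6; python3 - <<'E'
from h import *
to([.43,-.29,.13],SYAW,0); print(env.get_state()['qpos'])
a=load('side6')['image'][170:320,240:420,::-1]; b=load('top6')['image'][110:290,240:440,::-1]
a=cv2.resize(a,(480,400),interpolation=cv2.INTER_CUBIC); b=cv2.resize(b,(320,400),interpolation=cv2.INTER_CUBIC)
cv2.imwrite('pics/v6.png',np.hstack([a,b]))
E
```

```text
position: [0.4454, -0.2994, 0.2185]
ft_force: [0.2, -0.8, -2.2]
position: [0.4338, -0.3124, 0.2139]
ft_force: [0.9, -0.3, -2.6]
stTCP mm [-223.7  -94.7  213.9] lean 2.14 F [ 0.9 -0.3 -2.6] t 24.45
d [ 2.17 -2.35  1.44] turn [-0.013  1.095  0.   ]
side [287. 247.] 9 [-118.9   60.3   15.4]
side [316. 257.] 52 [-95.8 -17.9  17.7]
side [329. 266.] 17 [-91.7 -59.6  15.8]
d [-0.15 -0.52  2.08] turn [-0.016 -0.081  0.012]
[ 0.67445763  0.2628875  -0.13729187  1.90559786  0.00229403  0.94851687
 -0.86712869]
```

View pics/v6.png

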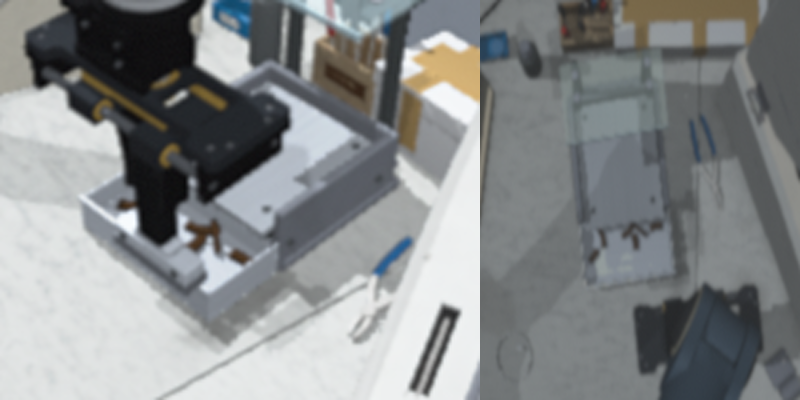

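The plate is empty and the offcuts lie in the pan (a cluster around (210,240) plus singles at (125,205) and (240,255)). Next I stand the scraper on the bench in front of the station.

```bash
python3 -m inch '[{"ax":-0.016,"ay":-0.08,"az":0.01,"dx":-0.15,"dy":-0.5,"dz":0.5,"claw":0},{"ax":0,"ay":0,"az":0,"dx":0,"dy":0,"dz":0.6,"claw":0},{"ax":0,"ay":0,"az":0,"dx":0,"dy":0,"dz":0.6,"claw":0},{"ax":0,"ay":0,"az":0,"dx":0,"dy":0,"dz":0.5,"claw":0},{"ax":0,"ay":0,"az":0,"dx":0,"dy":0,"dz":0,"claw":0}]' | grep -E 'pos|ft'
python3 -m inch '[{"ax":0,"ay":0,"az":0,"dx":0,"dy":0,"dz":0,"claw":0},{"ax":0,"ay":0,"az":0,"dx":0,"dy":0,"dz":0,"claw":0}]' | grep -E 'pos|ft'
python3 - <<'E'
from h import *
to([.43,-.29,.0895],SYAW,0)
P=np.vstack([pts(load('side0'))[load('side0')['z_map']>0]]);m=(abs(P[:,0]-.43)<.03)&(abs(P[:,1]+.29)<.06);print(P[m,2].min(),P[m,2].max())
c=snap('side','s7');P=pts(c);s=env.get_state();p=np.array(s['position'])
# handle/block: front-facing points tilt check
q=(P-p)@R.from_euler('z',SYAW).as_matrix(); 
for a,b in((-.02,-.03),(-.035,-.045),(-.05,-.06)):
    m=(q[...,2]<a)&(q[...,2]>b)&(abs(q[...,0])<.03)&(abs(q[...,1])<.03); print(a,m.sum(),np.median(q[m],0).round(4))
m=(q[...,2]<-.055)&(q[...,2]>-.105)&(abs(q[...,0])<.03)&(abs(q[...,1])<.06); print('block',m.sum(),q[m].min(0).round(4),q[m].max(0).round(4))
E
```

```text
position: [0.4209, -0.2928, 0.1223]
ft_force: [-1.0, 0.4, -1.7]
position: [0.4243, -0.2944, 0.1261]
ft_force: [-0.5, -0.2, -1.8]
d [ 0.16 -0.09  0.91] turn [ 0.003 -0.001 -0.011]
-0.0072621799980414625 0.0040449985577813985
-0.02 39 [-0.0132 -0.0046 -0.0251]
-0.035 51 [-0.0116 -0.0114 -0.0397]
-0.05 55 [-0.0087 -0.0126 -0.056 ]
block 433 [-0.0153 -0.0412 -0.093 ] [ 0.0072  0.0403 -0.0553]
```

```bash
python3 - <<'E'
from h import *
for tag,yaw,ctr in(('side0',np.radians(38.4),np.array([.4508,-.393,.0893])),('s7',SYAW,np.array(env.get_state()['position']))):
    c=load(tag);P=pts(c);q=(P-ctr)@R.from_euler('z',yaw).as_matrix()
    m=(q[...,2]<(-.022 if tag=='s7' else 0.01))&(q[...,2]>-.058)&(abs(q[...,0])<.02)&(abs(q[...,1])<.02)
    A=q[m]
    # PCA normals: split into two faces by ransac on plane x=a+b z+ c y
    for k in(0,1):
        best=None; rng=np.random.default_rng(0)
        for _ in range(400):
            i=rng.choice(len(A),3,False); n=np.cross(A[i[1]]-A[i[0]],A[i[2]]-A[i[0]]); l=np.linalg.norm(n)
            if l<1e-9: continue
            n/=l; inl=abs((A-A[i[0]])@n)<.0012
            if best is None or inl.sum()>best.sum(): best=inl
        B=A[best]; u,s,v=np.linalg.svd(B-B.mean(0)); n=v[2]; print(tag,len(A),best.sum(),'n',n.round(3),'elev deg',np.degrees(np.arcsin(n[2])).round(1),B.mean(0).round(4)); A=A[~best]
        if len(A)<8: break
E
```

```text
side0 335 200 n [-0.999  0.033 -0.002] elev deg -0.1 [-0.0089  0.0008 -0.0229]
side0 135 57 n [ 0.099  0.995 -0.001] elev deg -0.0 [-0.0019 -0.0128 -0.0238]
s7 162 84 n [0.997 0.061 0.038] elev deg 2.2 [-0.0132 -0.0019 -0.0393]
s7 78 43 n [-0.013  0.997 -0.074] elev deg -4.2 [-0.0036 -0.0132 -0.0405]
```

```bash
python3 -m inch '[{"ax":0,"ay":-0.08,"az":0,"dx":0.05,"dy":0,"dz":0.3,"claw":0},{"ax":0,"ay":0,"az":0,"dx":0,"dy":0,"dz":0.3,"claw":0},{"ax":0,"ay":0,"az":0,"dx":0,"dy":0,"dz":0.15,"claw":0},{"ax":0,"ay":0,"az":0,"dx":0,"dy":0,"dz":0,"claw":0}]' | grep -E 'pos|ft'
python3 -m inch '[{"ax":0,"ay":0,"az":0,"dx":0,"dy":0,"dz":0.04,"claw":0},{"ax":0,"ay":0,"az":0,"dx":0,"dy":0,"dz":0,"claw":0}]' | grep -E 'pos|ft'
python3 -c "
from h import *
to([.43,-.29,.0895],SYAW,np.radians(-2.3))"
```

```text
position: [0.4239, -0.2933, 0.0941]
ft_force: [-0.0, -1.0, -2.0]
position: [0.4248, -0.2938, 0.0935]
ft_force: [-0.3, 1.0, -2.0]
d [ 0.15 -0.08  0.09] turn [ 0.     0.005 -0.01 ]
```

```bash
python3 -m inch '[{"ax":0,"ay":0,"az":0,"dx":0,"dy":0,"dz":0.07,"claw":0},{"ax":0,"ay":0,"az":0,"dx":0,"dy":0,"dz":0,"claw":0}]' | grep -E 'pos|ft'
python3 -m inch '[{"ax":0,"ay":0,"az":0,"dx":0,"dy":0,"dz":0.03,"claw":0},{"ax":0,"ay":0,"az":0,"dx":0,"dy":0,"dz":0,"claw":0}]' | grep -E 'pos|ft'
python3 -m inch '[{"ax":0,"ay":0,"az":0,"dx":0,"dy":0,"dz":0.03,"claw":0},{"ax":0,"ay":0,"az":0,"dx":0,"dy":0,"dz":0,"claw":0}]' | grep -E 'pos|ft'
```

```text
position: [0.4246, -0.2936, 0.0904]
ft_force: [1.0, -0.2, -2.6]
position: [0.4249, -0.2938, 0.0894]
ft_force: [-0.2, -0.4, -2.1]
position: [0.425, -0.2938, 0.0893]
ft_force: [-1.5, 1.1, 7.7]
```

On the bench. Release and retreat straight up.

```bash
python3 -m inch '[{"ax":0,"ay":0,"az":0,"dx":0,"dy":0,"dz":-0.01,"claw":0.7},{"ax":0,"ay":0,"az":0,"dx":0,"dy":0,"dz":0,"claw":0.7},{"ax":0,"ay":0,"az":0,"dx":0,"dy":0,"dz":0,"claw":0.7},{"ax":0,"ay":0,"az":0,"dx":0,"dy":0,"dz":0,"claw":0.7},{"ax":0,"ay":0,"az":0,"dx":0,"dy":0,"dz":0,"claw":0.7}]'
python3 -m inch '[{"ax":0,"ay":0,"az":0,"dx":0,"dy":0,"dz":-0.4,"claw":0.7},{"ax":0,"ay":0,"az":0,"dx":0,"dy":0,"dz":-0.8,"claw":0.7},{"ax":0,"ay":0,"az":0,"dx":0,"dy":0,"dz":-1,"claw":0.7},{"ax":0,"ay":0,"az":0,"dx":0,"dy":0,"dz":-1,"claw":0.7},{"ax":0,"ay":0,"az":0,"dx":0,"dy":0,"dz":-1,"claw":0.7}]'
python3 -m inch '[{"ax":0,"ay":0,"az":0,"dx":0,"dy":0,"dz":-0.5,"claw":0.7},{"ax":0,"ay":0,"az":0,"dx":0,"dy":0,"dz":0,"claw":0.7},{"ax":0,"ay":0,"az":0,"dx":0,"dy":0,"dz":0,"claw":0.7}]'
python3 chips.py 8; python3 - <<'E'
from h import *
P=pts(load('side8')); m=(abs(P[...,0]-.425)<.05)&(abs(P[...,1]+.294)<.06)&(P[...,2]>.012)&(P[...,2]<.12)
print('scraper pts',m.sum(),P[m].mean(0).round(3),P[m][:,2].max())
a=load('side8')['image'][190:350,250:420,::-1]
cv2.imwrite('pics/v8.png',cv2.resize(a,(637,600),interpolation=cv2.INTER_CUBIC))
E
```

```text
t: 27.0
position: [0.4247, -0.2936, 0.0884]
orientation: [0.997, 0.076, -0.022, 0.002]
ft_force: [-0.3, 0.7, -0.5]
finger_gap: 0.0575
grip_force: 0.0
t: 27.5
position: [0.4317, -0.2924, 0.2579]
orientation: [0.997, 0.076, -0.022, 0.002]
ft_force: [0.5, -1.0, -0.6]
finger_gap: 0.0611
grip_force: 0.0
t: 27.8
position: [0.4324, -0.2922, 0.2758]
orientation: [0.997, 0.076, -0.022, 0.002]
ft_force: [-0.3, 0.4, -0.3]
finger_gap: 0.061
grip_force: 0.0
stTCP mm [-221.9  -74.6  275.8] lean -2.52 F [-0.3  0.4 -0.3] t 27.8
d [ 2.29 -1.88  2.8 ] turn [ 0.002  1.251 -0.009]
side [300. 246.] 16 [-95.6  39.6  15.8]
side [288. 247.] 16 [-117.2   58.6   15. ]
side [316. 258.] 60 [-97.3 -19.5  17.9]
side [329. 266.] 17 [-91.6 -59.5  15.7]
scraper pts 700 [ 0.416 -0.302  0.055] 0.10979305202068623
```

View pics/v8.png

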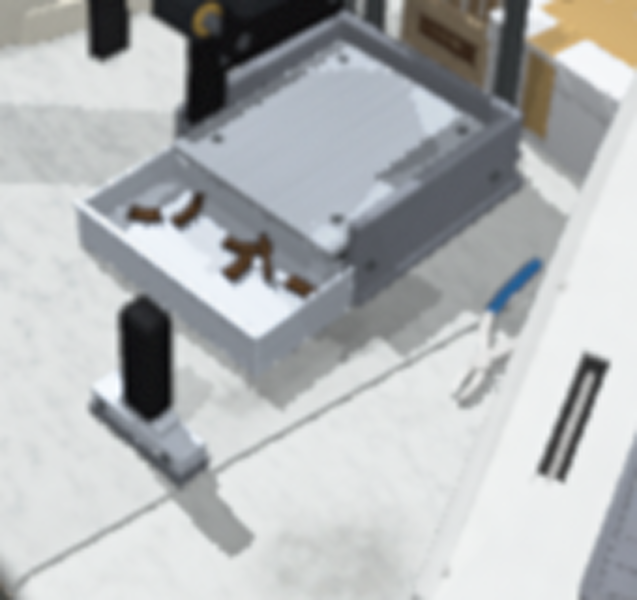

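All six offcuts are in the pan: singles at (145,215), (187,210) and (298,285), and three around (245,258). The scraper stands upright at (150,380), released.

```bash
python3 -c "
from cell import env
print(env.hand_in())"
```

```text
the job is handed in; nothing more can be done
None
```

The job is handed in at about 28 s: all six offcuts are in the catch pan, the scraper stands released upright on the bench, and the highest pressing force I read was about 10 N; the edge went light or lost touch for a moment early in the first pass, and the hand-in gave no verdict.

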